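# Hook the return spring of a wire straightener onto its anchor post

### The job

Take the T-handled spring puller from its rack and use it (not the fingers) to stretch the straightener's loose return spring and seat its hook fully down over the anchor post, under the post's head, so that it stays there by itself. The post has been shifted a little along its slot, so feel for it: do not press hard on the post or overstretch the spring. Then put the puller back upright in its rack and leave the parts and tools lying around alone.

Things in the scene. Friction and masses are not known exactly. Their poses are not given: they have to be found in the camera images.
- puller: Loose spring puller, 150 g, 85 mm high, upright in its rack. Origin: bottom tip of its pin, z up. Above it: pin 5 mm dia. (chamfered) to 7 mm, round shoulder 15 mm dia. 7-11 mm, shank 8 mm dia. to 45 mm, wooden crossbar 110 mm (along x) x 22 (y) x 40 high, 45-85 mm. Grip the crossbar's middle across its 22 mm from above, with 40 N or more.
- rack: Fixed rack of the puller: base 150 x 70 mm, origin on the table under its centre. Two uprights (54 mm apart along x) carry the ends of the crossbar, which lies along x, at 70 mm height. Racked, the pin tip is 25 mm above the origin. Cheeks 10 mm above the supports leave the crossbar 5 mm play to each side, 9 mm at each end.
- hook: Hook of the spring: flat steel 4 mm thick, 24 mm wide, at the coil's free end, 56 mm above the table at rest. Its y points away from the spring's fixed pin, z up. Origin: seat edge, mid thickness. Along y: post opening -14 to 0 mm (16 mm wide), solid bridge 0 to 12, square pull eye 12 to 23 (11 x 11 mm), end bar 23 to 28.
- eye (a point): Centre of the hook's pull eye, mid thickness, 17.5 mm ahead of the hook's origin. The hook swings freely sideways about the spring's fixed pin (102 mm behind its origin, unstretched) and bends up or down elastically, about 0.7 N per 10 mm at the eye when relaxed.
- stretch (a joint): Stretch of the spring in m, 0 relaxed. Its pull is 2.5 N plus 120 N per m of stretch. Seated on the post it reads 0.032 to 0.048. Beyond 0.062 the spring is overstretched.
- anchor: Slotted bracket fixed on the plate. Origin: under its centre, 20 mm above the table; y along the slot = direction of pull, z up. The post stands at x = 0 but anywhere from y = -8 to +8 mm (this pose does not tell): neck 6 mm dia. to z = 24 mm, head 10 mm dia. from 24 to 29 mm, chamfered to a 6 mm flat top. The seated hook lies below the head, seat edge on the neck; over 25 N on the post bends it.
- machine: Wire straightener, fixed: green plate 170 x 270 x 20 mm, origin on the table under its centre, axes as the anchor's. Anchor origin at y = +54, z = 20 mm; spring's fixed pin at x = 0, y = -85 mm. A row of rollers, tops at 62 mm, along its x = +68 mm edge.
- wrench: Bystander: loose wrench lying on the table.
- screwdriver: Bystander: loose screwdriver lying on the table.
- spool: Bystander: grey empty spool, 80 mm diameter, 50 mm high.
- oil: Bystander: small white bottle, 40 mm diameter, 100 mm high.
- guide_block: Bystander: aluminium block with a hole, 50 x 35 x 25 mm.
- parts_bin: Bystander: fixed black bin, 130 x 100 x 50 mm, with two spare rollers in it.
There are look-alikes about, which are no part of the job. What is shaped like the puller but blue or pink is not meant.

How it is judged (in metres and radians):
On the way, in this order (a step that is already met when the one before it is completed fails the run):
1. the puller, in the hook's eye, stretches the spring by more than 20 mm (value of joint stretch above 0.02 m and contact force between puller and hook above 1.5 N), for 0.1 s.
2. the hook hangs on the anchor post below its head and the puller is off it (value of joint stretch above 0.028 m and contact force between hook and anchor above 3 N and z of hook in the frame of anchor below 0.025 m and contact force between puller and hook below 0.2 N), for 0.2 s.
At the end, for the whole second after the job is handed in: The spring stays stretched 28 to 52 mm, its hook bearing on the anchor post with over 3 N, origin less than 25 mm above the anchor's origin (below the head); the puller rests still and upright (within 0.1 rad) on its rack, tip within 15 mm of the rack's centre, 20 to 30 mm high, let go (value of joint stretch between 0.028 and 0.052 m and contact force between hook and anchor above 3 N and z of hook in the frame of anchor below 0.025 m and horizontal distance between puller and rack below 0.015 m and z of puller in the frame of rack between 0.02 and 0.03 m and angle between puller's own z axis and vertical below 0.1 rad and linear speed of puller below 0.02 m/s); the robot touches nothing.
It fails at once if the spring is overstretched beyond 62 mm (value of joint stretch above 0.062 m).
It fails at once if the hook is pressed on the anchor post with more than 25 N (contact force between hook and anchor above 25 N).
It fails at once if the fingers push the hook (contact force between the fingers and hook above 1 N).
It fails at once if a bystander is moved by more than 30 mm (distance of any of wrench, screwdriver, spool, oil, guide_block from where it was at the start of the episode above 0.03 m).
It also fails if it takes over 72 s, if anything falls off the work surface, if the arm or the gripper's body presses on something with over 40 N, if the wrist force passes 120 N, or if a joint passes its speed limit or range.

### The arm

A 6-joint arm with a two-finger parallel gripper is mounted at the origin on the work surface. World frame = base frame: x ahead of the robot, y to its left, z up, the work surface at z = 0. Lengths are in m, angles in degrees, forces in N, time in s.
With the tool pointing down it reaches from about 0.325 to 0.775 m from the base axis. Payload 5.5 kg.
Tool frame: the origin (TCP) lies at the very end of the fingers, on their centre line; the grasp point (between the pads) lies robot.grasp_offset behind it (robot.grasp_offset is the distance from the TCP to the grasp point, in m); z points along the fingers, y is the direction in which the jaws open and shut (so a half turn about z gives the same grasp; the last joint's range is limited). The gripper opens to 85 mm and grips with 20 to 120 N. Pads are 22 mm wide; open, the fingers measure 114 mm over their backs; the gripper's body (76 mm by 85 mm) begins 54 mm behind the grasp point. The pads swing forward as they close: fully open they stand 13 mm farther back than shut.
Start: joints at [66.595, 5.22, 70.514, -0, 104.267, -3.249], TCP at [0.207, 0.563, 0.231] pointing down, gripper open.
Joint ranges: [-164.24, 164.24], [-49.07, 125.15], [9.68, 141.18], [-86.29, 266.29], [3.28, 154.24], [-151.56, 151.56]. Speed limits (degrees/s): [147.25, 147.25, 172.46, 180, 180, 180].

### API

Orientations are given as a 3x3 rotation matrix whose columns are the frame's x, y, z axes.
In Python, from cell import robot gives the robot as it stands. The module is installed in compiled form; this text tells all that it offers.
- The arm moves only by the shell command python3 -m handwheel 'ROWS'. ROWS is JSON, one flat list of numbers, 7 for each row, row after row: the turn, a rotation vector about the tool's x, y, z in degrees, then the shift along the tool's x, y, z in units of 40 mm (1.0 is 40 mm), then the finger opening in mm, from 0 to 85.4. In form: [rx, ry, rz, tx, ty, tz, grip, rx, ry, rz, tx, ty, tz, grip, ...]. A call has 1 to 8 rows; each row is the pose to reach, as a shift and turn from the pose commanded when the call began, along the tool's axes at that moment; what a row does not reach only later rows make up. A row lasts 1/12 s, in which the tool goes at most 41.7 mm and 7.16 degrees, less where a joint would pass 70% of its speed; a pose out of reach is approached as far as the arm can. A call with a gripper value outside its range is refused whole. The fingers move at their own pace and stop on an object; the grip force is fixed at half the most. Time passes only in rows, so rows that repeat a pose let the fingers close. It gives the time, the measured TCP pose, the force and the opening at its end, in the units of the state.
- robot.read_state(): the state, without advancing time (a new reading comes with each control period).
- robot.snapshot(name): name is "scene" or "top" or "wrist"; returns a dict with "frame" (400x640x3 uint8, red, green, blue), "camera_matrix" (3x3 intrinsics, pixels), "distortion" ([k1, k2, p1, p2, k3] as OpenCV has them; the pictures are not rectified), "eye" and "rotation" of the camera in the world. Camera axes: x right, y up, looking along -z (the intrinsics and any distortion apply to the point x, -y, -z); pixel columns grow to the right and rows downward; lengths in m; the calibration is good to about 2 mm. A picture is of the moment at which its call begins. There is no depth.
- robot.sign_off(): hands the job in, once; it reports no verdict.
The state is a dict: "time": time; "joints": joint angles; "joint_velocities": joint speeds; "joint_efforts": joint torques, N m; "eef_pos": TCP position; "tool_rot": TCP orientation; "wrist_force": force on the tool from outside, world axes, zero at the start; "wrist_torque": the same for the moment, N m; "gripper_width": finger opening in m.
Only numpy, scipy, OpenCV 4.12 (cv2) and the standard library are available. Lean on these libraries where they do the work, as an engineer would, in place of code of your own. Each camera call takes 0.05 s, during which the arm holds its last target.

## Working session

There is one attempt and no reset: what is moved stays moved. The work goes in short steps, Python scripts to look and compute and a shell command to move; the robot and the scene stay as the last step left them, time stands still between calls to the robot, and variables do not carry over. Pictures are saved under pics/ and viewed, and the job is handed in when it is done.

```bash
mkdir -p pics; ls
python3 - <<'E'
from cell import robot
import cv2,numpy as np
s=robot.read_state();print({k:np.round(v,3).tolist() for k,v in s.items()}, robot.grasp_offset)
for n in ["scene","top","wrist"]:
    c=robot.snapshot(n); cv2.imwrite(f"pics/{n}0.png",c["frame"][:,:,::-1]); print(n,np.round(c["camera_matrix"],1).tolist(),c["distortion"],np.round(c["eye"],3),np.round(c["rotation"],3).tolist())
E
```

```text
pics
{'time': 0.0, 'joints': [66.598, 5.262, 70.583, -0.002, 104.266, -3.248], 'joint_velocities': [0.083, -0.044, -0.037, 0.02, 0.098, 0.008], 'joint_efforts': [0.004, -45.871, -41.804, 0.0, 0.011, 0.0], 'eef_pos': [0.207, 0.563, 0.23], 'tool_rot': [[-0.939, 0.345, -0.001], [0.345, 0.939, -0.002], [0.0, -0.002, -1.0]], 'wrist_force': [-0.269, -0.285, 0.073], 'wrist_torque': [-0.033, -0.049, -0.026], 'gripper_width': 0.085} 0.0187
scene [[362.9, 0.0, 316.7], [0.0, 362.9, 204.4], [0.0, 0.0, 1.0]] [-0.05998718  0.          0.          0.          0.        ] [1.018 0.204 0.723] [[-0.337, -0.763, 0.552], [0.941, -0.264, 0.21], [-0.014, 0.591, 0.807]]
top [[508.8, 0.0, 316.0], [0.0, 508.8, 194.9], [0.0, 0.0, 1.0]] [-0.08662199  0.          0.          0.          0.        ] [0.315 0.043 1.16 ] [[0.011, 0.978, -0.209], [-1.0, 0.01, -0.005], [-0.002, 0.209, 0.978]]
wrist [[345.2, 0.0, 314.2], [0.0, 345.2, 205.5], [0.0, 0.0, 1.0]] [0.00650459 0.         0.         0.         0.        ] [0.133 0.592 0.373] [[0.344, -0.893, -0.289], [0.939, 0.327, 0.107], [-0.001, -0.308, 0.951]]
```

View pics/scene0.png

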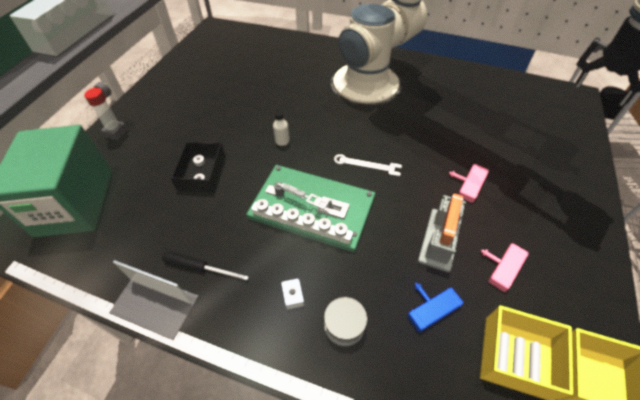

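View pics/top0.png

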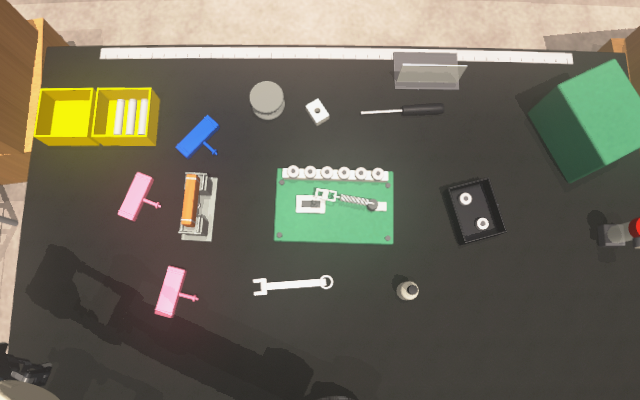

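View pics/wrist0.png

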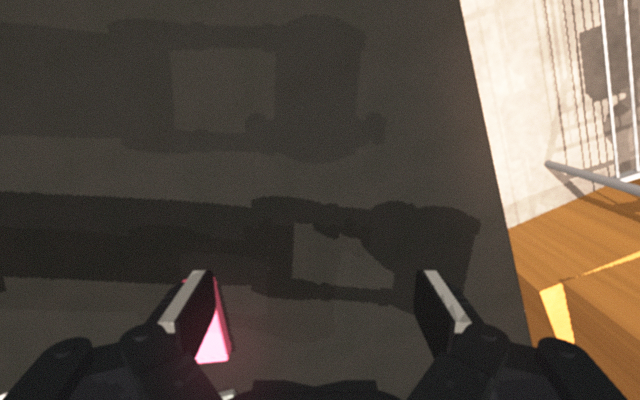

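The scene shows the orange puller racked at scene (452,218) and top (190,200). The look-alikes are pink at top (137,196) and (172,290), and blue at top (198,138), all lying on the table. Only the orange one has a wooden bar and stands in a rack. I'll confirm that in an enlarged crop and measure.

```bash
cat > h.py <<'E'
from cell import robot
import cv2,numpy as np
def snap(n,f=None):
    c=robot.snapshot(n)
    if f: cv2.imwrite("pics/"+f,c["frame"][:,:,::-1])
    return c
def ray(c,uv):
    p=cv2.undistortPoints(np.array([[uv]],float),np.array(c["camera_matrix"]),np.array(c["distortion"]))[0,0]
    d=np.array(c["rotation"])@np.array([p[0],-p[1],-1.]); return np.array(c["eye"]),d/np.linalg.norm(d)
def plane(c,uv,z):
    e,d=ray(c,uv); return e+d*(z-e[2])/d[2]
def tri(c1,u1,c2,u2):
    e1,d1=ray(c1,u1);e2,d2=ray(c2,u2)
    A=np.stack([d1,-d2],1);t=np.linalg.lstsq(A,e2-e1,rcond=None)[0]
    a=e1+t[0]*d1;b=e2+t[1]*d2;return (a+b)/2,np.linalg.norm(a-b)
def proj(c,P):
    R=np.array(c["rotation"]);q=R.T@(np.array(P,float)-np.array(c["eye"]));q=np.array([q[0],-q[1],-q[2]])
    return cv2.projectPoints(q[None],np.zeros(3),np.zeros(3),np.array(c["camera_matrix"]),np.array(c["distortion"]))[0][0,0]
def crop(c,x0,y0,x1,y1,s,f):
    cv2.imwrite("pics/"+f,cv2.resize(np.ascontiguousarray(c["frame"][y0:y1,x0:x1,::-1]),None,fx=s,fy=s,interpolation=cv2.INTER_CUBIC))
E
python3 - <<'E'
from h import *
a=cv2.imread("pics/top0.png");b=cv2.imread("pics/scene0.png")
f=lambda i,x0,y0,x1,y1:cv2.resize(i[y0:y1,x0:x1],(400,400*(y1-y0)//(x1-x0)),interpolation=cv2.INTER_CUBIC)
t=f(a,160,155,240,255);s=f(b,400,170,480,270)
cv2.imwrite("pics/c_rack.png",np.hstack([t,s]))
t=f(a,265,155,405,255);s=f(b,240,160,380,260)
cv2.imwrite("pics/c_mach.png",np.vstack([cv2.resize(t,(700,290*1)),cv2.resize(s,(700,290))]))
E
```

```text
(no output)
```

View pics/c_rack.png

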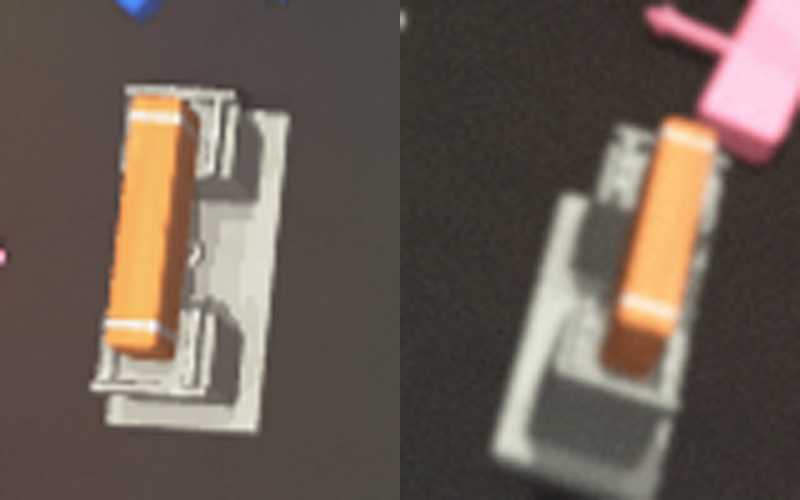

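View pics/c_mach.png

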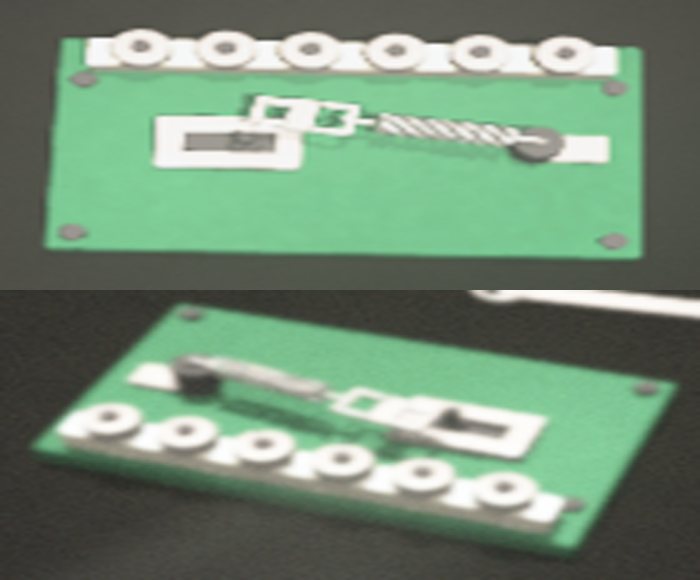

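The crop confirms the racked puller is the orange (wooden) one. The machine has its rollers on the +x side and its anchor towards +y. Next I'll measure the orange bar top, the plate corners and the hook.

Run:
```python
from h import *
T=snap("top");S=snap("scene")
import pickle;pickle.dump((T,S),open("c0.pkl","wb"))
hsv=cv2.cvtColor(T["frame"],cv2.COLOR_RGB2HSV)
m=cv2.inRange(hsv,(8,120,150),(20,255,255));m[:, :165]=0;m[:,220:]=0
ys,xs=np.nonzero(m);print("orange",xs.min(),xs.max(),ys.min(),ys.max(),cv2.minAreaRect(np.stack([xs,ys],1).astype(np.float32)))
g=cv2.inRange(hsv,(65,60,80),(90,255,255));g[:150]=0;g[255:]=0;g[:,:260]=0;g[:,410:]=0
cs,_=cv2.findContours(g,cv2.RETR_EXTERNAL,cv2.CHAIN_APPROX_NONE);c=max(cs,key=cv2.contourArea)
r=cv2.minAreaRect(c);print(r);
ap=cv2.approxPolyDP(cv2.convexHull(c),4,True)[:,0];print(ap.tolist())
for p in ap: print(p,plane(T,p,0.02).round(4))
# crop coords -> full : bar top corners in c_rack (scale5, off160,155)
for p in [(132,97),(182,97),(106,345),(160,352)]:
    q=(160+p[0]/5-.4,155+p[1]/5-.4);print("bar",plane(T,q,.110).round(4))
for p in [(130,118),(600,118)]: pass
crop(T,290,180,385,220,8,"hooktop.png")
crop(S,265,175,360,225,8,"hookscene.png")
crop(T,170,165,220,245,7,"racktop.png")
```

```text
orange 181 196 174 225 ((188.37806701660156, 199.59754943847656), (10.822290420532227, 51.461097717285156), 6.340191841125488)
((334.15692138671875, 206.1934356689453), (119.57795715332031, 73.48667907714844), 1.5481576919555664)
[[277, 168], [392, 171], [393, 242], [275, 241]]
[277 168] [0.6221 0.1398 0.02  ]
[392 171] [ 0.6178 -0.1269  0.02  ]
[393 242] [ 0.4526 -0.1259  0.02  ]
[275 241] [0.4522 0.1398 0.02  ]
bar [0.5829 0.3272 0.11  ]
bar [0.5831 0.3056 0.11  ]
bar [0.4754 0.3314 0.11  ]
bar [0.4728 0.3083 0.11  ]
```

View pics/hooktop.png

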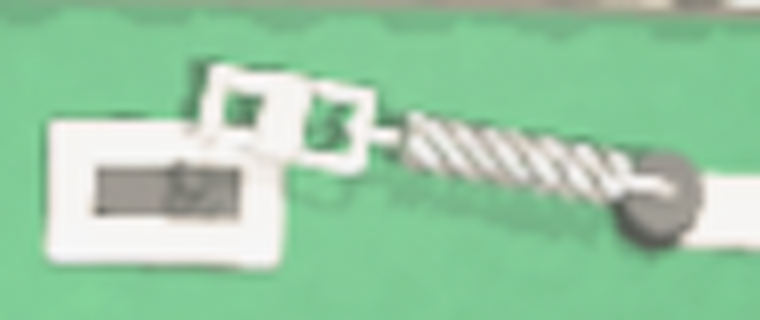

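View pics/hookscene.png

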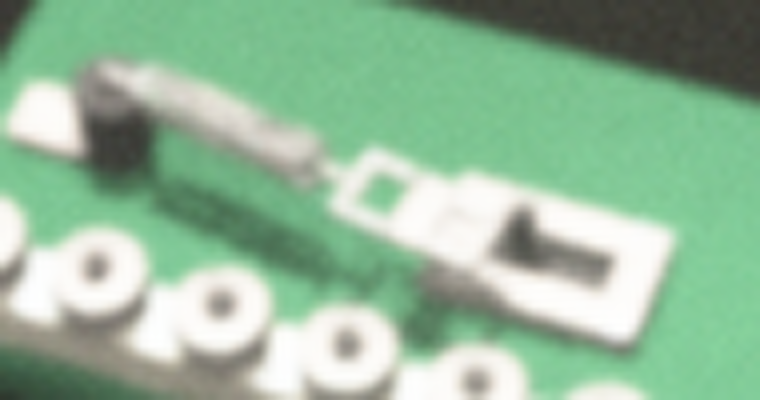

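View pics/racktop.png

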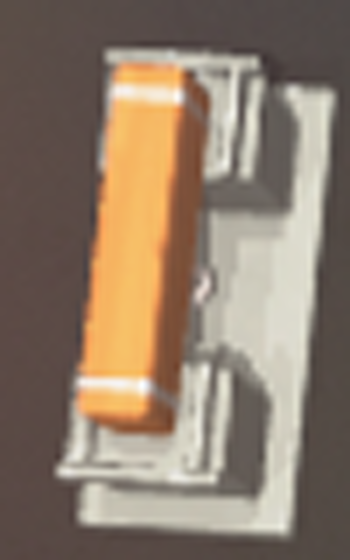

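Run:
```python
from h import *
import pickle;T,S=pickle.load(open("c0.pkl","rb"))
f=lambda p,o,s:(o[0]+(p[0]+.5)/s-.5,o[1]+(p[1]+.5)/s-.5)
o=(290,180)
for n,p,z in [("eye",(244,110),.056),("opening c",(330,122),.056),("endbar l",(210,62),.058),("endbar l2",(198,140),.058),("hook r",(378,88),.058),("hook r2",(362,172),.058),("bracket c",(167,193),.0205),("bracket slot l",(95,190),.02),("slot r",(240,192),.02),("post head",(187,182),.049),("pin top",(660,188),.06)]:
    print(n,plane(T,f(p,o,8),z).round(4))
o=(265,175)
for n,p,z in [("eye s",(440,215),.056),("opening s",(388,192),.056),("post head s",(520,220),.049)]:
    print(n,plane(S,f(p,o,8),z).round(4))
o=(170,165)
for n,p,z in [("base tr",(335,92),.0),("base br",(292,537),.0),("base bl",(80,525),.0)]:
    print(n,plane(T,f(p,o,7),z).round(4))
```

```text
eye [0.5553 0.0395 0.056 ]
opening c [0.5521 0.0156 0.056 ]
endbar l [0.5684 0.0491 0.058 ]
endbar l2 [0.5462 0.0522 0.058 ]
hook r [0.5615 0.0024 0.058 ]
hook r2 [0.5376 0.0068 0.058 ]
bracket c [0.5385 0.0611 0.0205]
bracket slot l [0.5393 0.0817 0.02  ]
slot r [0.5391 0.0403 0.02  ]
post head [0.5361 0.0552 0.049 ]
pin top [ 0.5336 -0.0753  0.06  ]
eye s [0.5517 0.0343 0.056 ]
opening s [0.5488 0.0174 0.056 ]
post head s [0.5409 0.055  0.049 ]
base tr [0.6025 0.2815 0.    ]
base br [0.4521 0.2881 0.    ]
base bl [0.455  0.3587 0.    ]
```

```bash
cat >> h.py <<'E'
def go(p,xang=None):
    """print row numbers from the current pose: target world TCP p, angle of tool x axis (deg) with tool pointing straight down"""
    s=robot.read_state();R=np.array(s["tool_rot"]);d=np.array(p)-np.array(s["eef_pos"])
    if xang is None: w=np.zeros(3)
    else:
        a=np.radians(xang);x=np.array([np.cos(a),np.sin(a),0]);z=np.array([0,0,-1.]);D=np.stack([x,np.cross(z,x),z],1)
        w=np.degrees(cv2.Rodrigues(R.T@D)[0].ravel())
    print("t",s["time"],"pos",np.round(s["eef_pos"],4),"f",np.round(s["wrist_force"],2),"xang",np.degrees(np.arctan2(R[1,0],R[0,0])).round(2),"z",R[:,2].round(4),"| turn",w.round(2),"shift",(R.T@d/.04).round(3))
E
python3 -c "
from h import *
go([.5287,.319,.19],177.7)"
```

```text
t 0.25 pos [0.2067 0.5631 0.2307] f [-0.01  0.55 -0.61] xang 159.84 z [-4.e-04 -8.e-04 -1.e+00] | turn [-5.000e-02 -1.000e-02 -1.786e+01] shift [-9.66  -2.955  1.021]
```

```bash
python3 -m handwheel '[0,0,-7,-1,-0.3,0.1,85, 0,0,-14,-2,-0.6,0.2,85, 0,0,-17.86,-3,-0.9,0.3,85, 0,0,-17.86,-4,-1.2,0.4,85, 0,0,-17.86,-5,-1.5,0.5,85, 0,0,-17.86,-6,-1.8,0.6,85, 0,0,-17.86,-7,-2.1,0.7,85, 0,0,-17.86,-7.8,-2.4,0.8,85]'; python3 -c "
from h import *
go([.5287,.319,.19],177.7)"
```

```text
time: 0.92
eef_pos: [0.4681, 0.3641, 0.1991]
tool_rot: [[-0.999, 0.04, 0.0], [0.04, 0.999, 0.0], [-0.0, 0.0, -1.0]]
wrist_force: [-0.7, 0.4, 0.4]
gripper_width: 0.0847
t 0.9167 pos [0.4681 0.3641 0.1991] f [-0.66  0.4   0.41] xang 177.7 z [ 3.e-04  2.e-04 -1.e+00] | turn [0.01 0.02 0.  ] shift [-1.559 -1.067  0.228]
```

```bash
python3 -m handwheel '[0,0,0,-0.6,-0.4,0,85, 0,0,0,-1.2,-0.8,0,85, 0,0,0,-1.56,-1.067,0.1,85, 0,0,0,-1.56,-1.067,0.228,85, 0,0,0,-1.56,-1.067,0.228,85]'; python3 -c "
from h import *
go([.5287,.319,.19],177.7)
c=snap('wrist','w1.png')
print(proj(c,[.5287,.319,.11]))
for x,y in [(.055,.011),(.055,-.011),(-.055,.011),(-.055,-.011)]: print(proj(c,[.5287+x+.04*y,.319+y-.04*x,.11]).round(1))
"
```

```text
time: 1.33
eef_pos: [0.5272, 0.3197, 0.1883]
tool_rot: [[-0.999, 0.042, -0.003], [0.042, 0.999, -0.001], [0.003, -0.001, -1.0]]
wrist_force: [-0.2, 0.1, -0.5]
gripper_width: 0.0852
t 1.3333 pos [0.5272 0.3197 0.1883] f [-0.2   0.05 -0.5 ] xang 177.59 z [-0.0026 -0.001  -1.    ] | turn [-0.06 -0.15 -0.11] shift [-0.037 -0.015 -0.042]
[311.23018425 218.19881507]
[326.6 289.1]
[296.5 289.2]
[328.3 136.3]
[293.4 136.3]
```

View pics/w1.png

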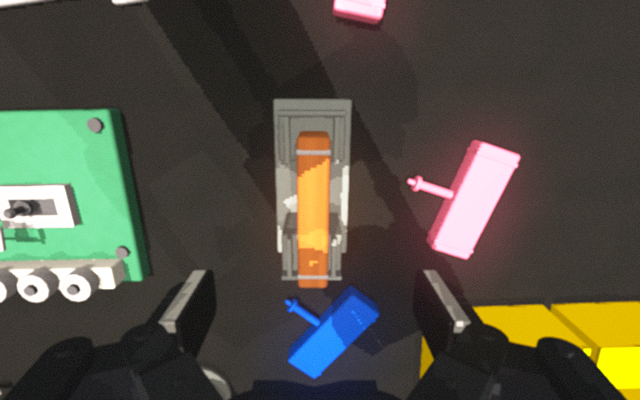

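The bar spans columns 296–331 and rows 132–287, about 2 mm off my prediction. I'll use a bar centre of about (0.527, 0.320). Now I'll descend and grip.

```bash
python3 -c "
from h import *
go([.5275,.320,.0705],177.7)"
python3 -m handwheel '[0,-0.15,-0.1,0,0,0.9,85, 0,-0.15,-0.1,0,0,1.8,85, 0,-0.15,-0.1,0,0,2.5,85, 0,-0.15,-0.1,0,0,2.95,85, 0,-0.15,-0.1,0,0,2.95,85, 0,-0.15,-0.1,0,0,2.95,60, 0,-0.15,-0.1,0,0,2.95,40, 0,-0.15,-0.1,0,0,2.95,30]'
python3 -c "
from h import *
go([.5275,.320,.0705],177.7)"
```

```text
t 1.3833 pos [0.5266 0.3205 0.189 ] f [-1.01 -0.03  0.6 ] xang 177.68 z [-2.3e-03 -5.0e-04 -1.0e+00] | turn [-0.04 -0.13 -0.02] shift [-0.029 -0.009  2.962]
time: 2.05
eef_pos: [0.5281, 0.3216, 0.0752]
tool_rot: [[-0.999, 0.038, 0.006], [0.038, 0.999, 0.002], [-0.006, 0.002, -1.0]]
wrist_force: [0.5, 0.2, -0.7]
gripper_width: 0.0507
t 2.05 pos [0.5281 0.3216 0.0752] f [ 0.45  0.17 -0.73] xang 177.85 z [ 0.0065  0.0021 -1.    ] | turn [0.13 0.36 0.15] shift [ 0.014 -0.041  0.116]
```

```bash
python3 -m handwheel '[0,0,0,0,0,0,30, 0,0,0,0,0,0,30]';python3 -c "
from h import *
go([.5275,.320,.0705],177.7)"
```

```text
time: 2.22
eef_pos: [0.5279, 0.321, 0.074]
tool_rot: [[-0.999, 0.038, 0.005], [0.038, 0.999, 0.001], [-0.005, 0.001, -1.0]]
wrist_force: [-0.9, 0.4, 0.4]
gripper_width: 0.0301
t 2.2167 pos [0.5279 0.321  0.074 ] f [-0.93  0.38  0.39] xang 177.81 z [ 0.005   0.0012 -1.    ] | turn [0.08 0.28 0.11] shift [ 0.009 -0.024  0.086]
```

```bash
python3 -m handwheel '[0,0.3,0.1,0,0,0.08,30, 0,0.3,0.1,0,0,0.08,30, 0,0.3,0.1,0,0,0.08,10, 0,0.3,0.1,0,0,0.08,0, 0,0.3,0.1,0,0,0.08,0, 0,0.3,0.1,0,0,0.08,0, 0,0.3,0.1,0,0,0.08,0]';python3 -c "
from h import *
go([.5275,.320,.0705],177.7)"
```

```text
time: 2.8
eef_pos: [0.5272, 0.3204, 0.0688]
tool_rot: [[-0.999, 0.04, -0.003], [0.04, 0.999, -0.0], [0.003, -0.0, -1.0]]
wrist_force: [0.8, 0.2, -1.0]
gripper_width: 0.0215
t 2.8 pos [0.5272 0.3204 0.0688] f [ 0.8   0.2  -0.97] xang 177.7 z [-2.7e-03 -1.0e-04 -1.0e+00] | turn [-0.01 -0.16  0.  ] shift [-0.007 -0.009 -0.043]
```

```bash
python3 -m handwheel '[0,0,0,0,0,-0.4,0, 0,0,0,0,0,-1,0, 0,0,0,0,0,-1.8,0, 0,0,0,0,-0.8,-2.6,0, 0,0,0,-0.1,-1.8,-2.8,0, 0,0,0,-0.2,-2.8,-2.8,0, 0,0,0,-0.3,-3.8,-2.8,0, 0,0,0,-0.4,-4.8,-2.8,0]';python3 -m handwheel '[0,0,0,0,0,0,0, 0,0,0,0,0,0,0, 0,0,0,0,0,0,0]'; python3 -c "
from h import *
go([.555,.0395,.12],177.7)
c=snap('wrist','w2.png'); S=snap('scene','s2.png');crop(S,240,100,440,250,4,'s2c.png')
import pickle;pickle.dump((c,S),open('c2.pkl','wb'))
crop(c,0,80,300,300,2.6,'w2c.png')
"
```

```text
time: 3.47
eef_pos: [0.5355, 0.1264, 0.1811]
tool_rot: [[-0.999, 0.039, -0.002], [0.039, 0.999, 0.0], [0.002, 0.0, -1.0]]
wrist_force: [0.7, -0.7, -2.9]
gripper_width: 0.0214
time: 3.72
eef_pos: [0.5357, 0.1282, 0.1806]
tool_rot: [[-0.999, 0.041, -0.003], [0.041, 0.999, 0.001], [0.003, 0.001, -1.0]]
wrist_force: [0.5, 0.6, -1.3]
gripper_width: 0.0218
t 3.7167 pos [0.5357 0.1282 0.1806] f [ 0.52  0.61 -1.34] xang 177.66 z [-3.2e-03  8.0e-04 -1.0e+00] | turn [ 0.04 -0.18 -0.04] shift [-0.578 -2.196  1.512]
```

View pics/w2.png

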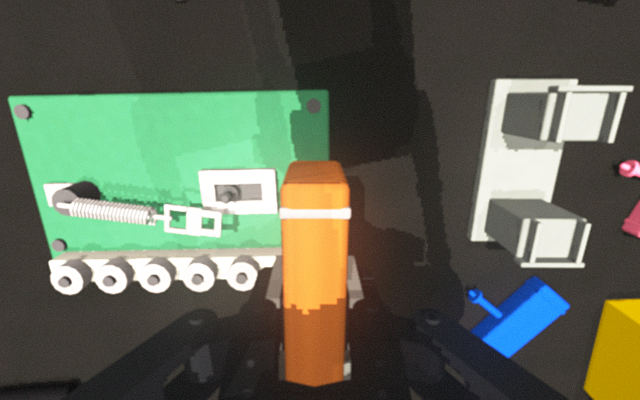

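View pics/s2c.png

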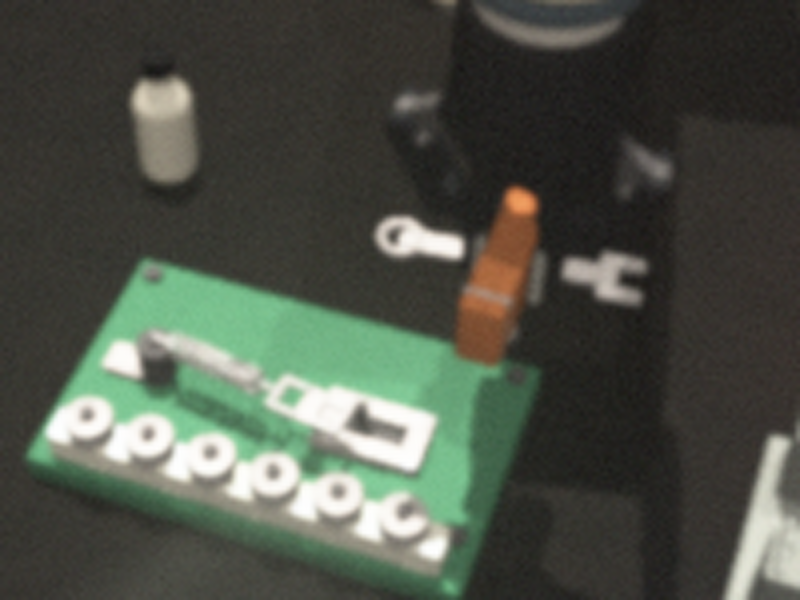

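View pics/w2c.png

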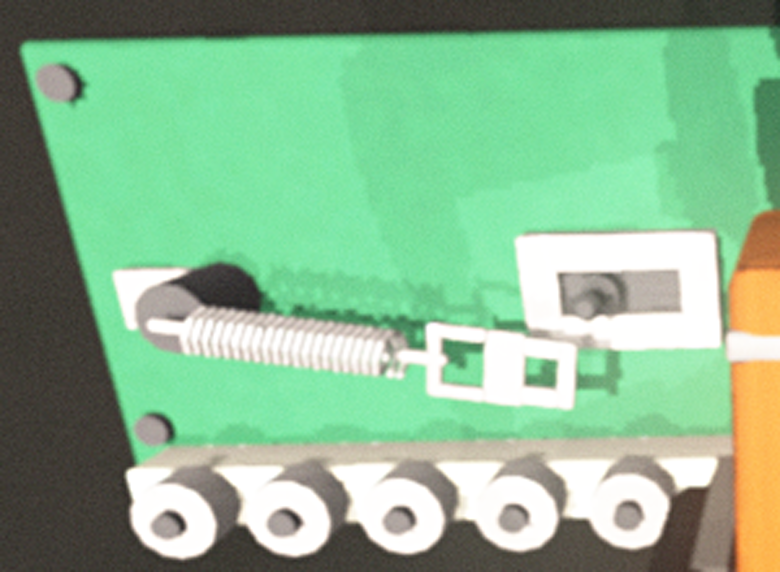

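Run:
```python
from h import *
import pickle;c,S=pickle.load(open('c2.pkl','rb'));T,_=pickle.load(open('c0.pkl','rb'))
crop(c,200,165,285,220,9,'w2p.png')
print(c["eye"])
f=lambda p,o,s:(o[0]+(p[0]+.5)/s-.5,o[1]+(p[1]+.5)/s-.5)
o=(0,80)
tp=lambda p:f(p,(290,180),8)
for n,p,z in [("eye",(539,373),.056),("opening",(462,363),.056),("end",(575,375),.056),("post head",(588,298),.049),("bracket c",(619,291),.0205),("pin",(160,318),.06)]:
    print(n,plane(c,f(p,o,2.6),z).round(4))
for n,p,q in [("eye",(539,373),(244,110)),("opening",(462,363),(330,122)),("post",(588,298),(187,182)),("pin",(160,318),(660,188)),("br",(619,291),(167,193))]:
    P,e=tri(c,f(p,o,2.6),T,tp(q));print(n,P.round(4),e.round(4))
# commanded tip
```

```text
[0.45714132 0.13259297 0.32360267]
eye [0.5546 0.0403 0.056 ]
opening [0.5503 0.0165 0.056 ]
end [0.5558 0.0517 0.056 ]
post head [0.5325 0.0569 0.049 ]
bracket c [0.5382 0.0602 0.0205]
pin [ 0.5305 -0.0715  0.06  ]
eye [0.5557 0.0395 0.0534] 0.0003
opening [0.552  0.0153 0.053 ] 0.0015
post [0.5363 0.0549 0.0406] 0.003
pin [ 0.5335 -0.0761  0.0541] 0.0026
br [0.5376 0.061  0.0238] 0.0005
```

View pics/w2p.png

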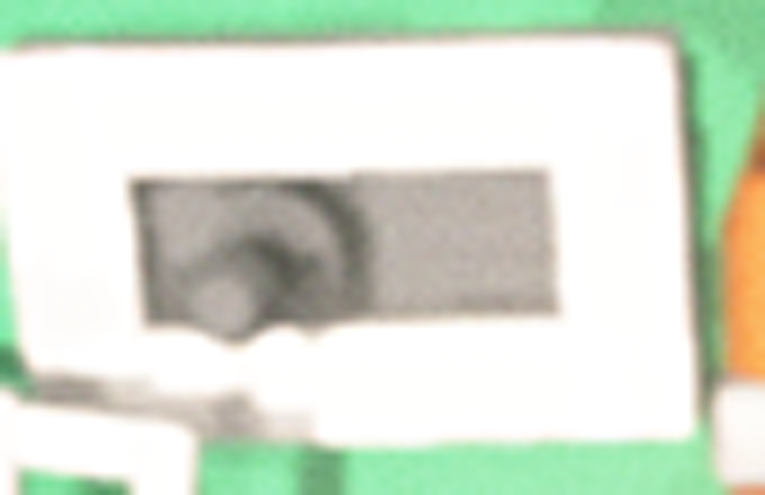

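Run:
```python
from h import *
import pickle;c,S=pickle.load(open('c2.pkl','rb'));T,_=pickle.load(open('c0.pkl','rb'))
f=lambda p,o,s:(o[0]+(p[0]+.5)/s-.5,o[1]+(p[1]+.5)/s-.5)
o=(200,165)
for n,p,z in [("flat top",(222,303),.049),("collar",(292,245),.021),("br tl",(0,47),.022),("br tr",(678,37),.022),("br br",(697,435),.022),("br bl",(25,385),.022)]:
    print(n,plane(c,f(p,o,9),z).round(4))
crop(T,305,185,335,220,18,'t_post.png')
crop(S,300,190,345,230,16,'s_post.png')
```

```text
flat top [0.5358 0.0551 0.049 ]
collar [0.538 0.055 0.021]
br tl [0.5164 0.0288 0.022 ]
br tr [0.5181 0.0957 0.022 ]
br br [0.5596 0.0945 0.022 ]
br bl [0.5514 0.0264 0.022 ]
```

View pics/t_post.png

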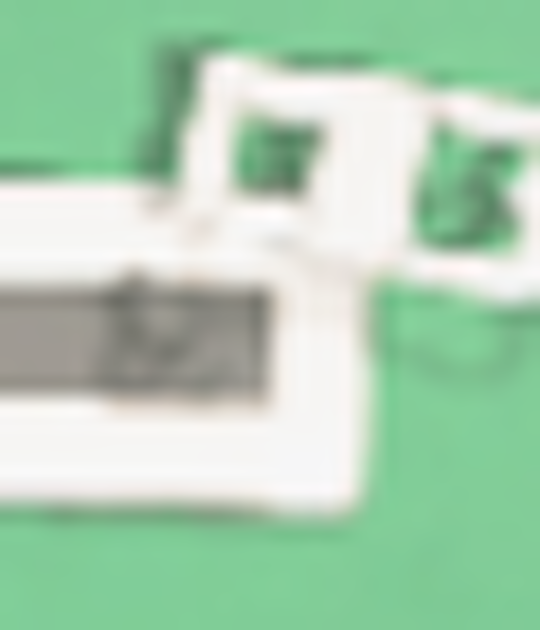

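View pics/s_post.png

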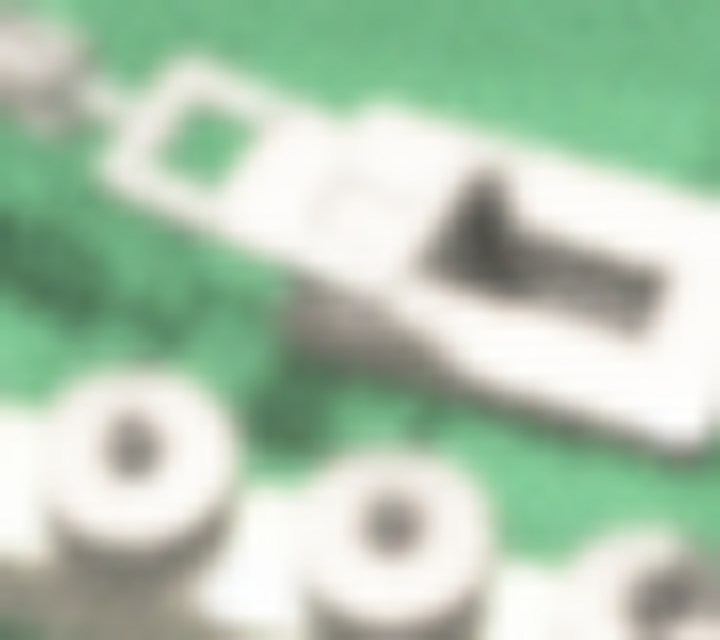

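Measured: eye at about (0.555, 0.040), post at about (0.537, 0.0547), and spring pin at about (0.534, -0.077). The puller goes over the eye, with its tip about 10 mm above the hook.

```bash
python3 -c "
from h import *
go([.5555,.0398,.113],177.7)"; python3 -m handwheel '[0,-0.1,0,-0.2,-0.8,0,0, 0,-0.1,0,-0.4,-1.6,0,0, 0,-0.1,0,-0.57,-2.19,0.3,0, 0,-0.1,0,-0.57,-2.19,1,0, 0,-0.1,0,-0.57,-2.19,1.5,0, 0,-0.1,0,-0.57,-2.19,1.68,0, 0,-0.1,0,-0.57,-2.19,1.68,0, 0,-0.1,0,-0.57,-2.19,1.68,0]'; python3 -c "
from h import *
S=snap('scene');crop(S,270,140,370,215,8,'s3.png');T=snap('top');crop(T,280,150,400,240,6,'t3.png');W=snap('wrist','w3.png')
go([.5555,.0398,.113],177.7)
import pickle;pickle.dump((S,T,W),open('c3.pkl','wb'))"
```

```text
t 3.8167 pos [0.5356 0.1292 0.1806] f [-0.65 -0.03 -2.29] xang 177.79 z [-3.3e-03  5.0e-04 -1.0e+00] | turn [ 0.02 -0.19  0.09] shift [-0.589 -2.214  1.687]
time: 4.48
eef_pos: [0.5549, 0.0407, 0.114]
tool_rot: [[-0.999, 0.038, -0.001], [0.038, 0.999, 0.0], [0.001, 0.0, -1.0]]
wrist_force: [0.4, -0.4, -1.1]
gripper_width: 0.0214
t 4.6333 pos [0.5558 0.0402 0.1157] f [ 1.35 -0.6  -1.87] xang 177.77 z [ 2.3e-03  1.0e-04 -1.0e+00] | turn [0.01 0.13 0.07] shift [ 0.008 -0.011  0.069]
```

View pics/s3.png

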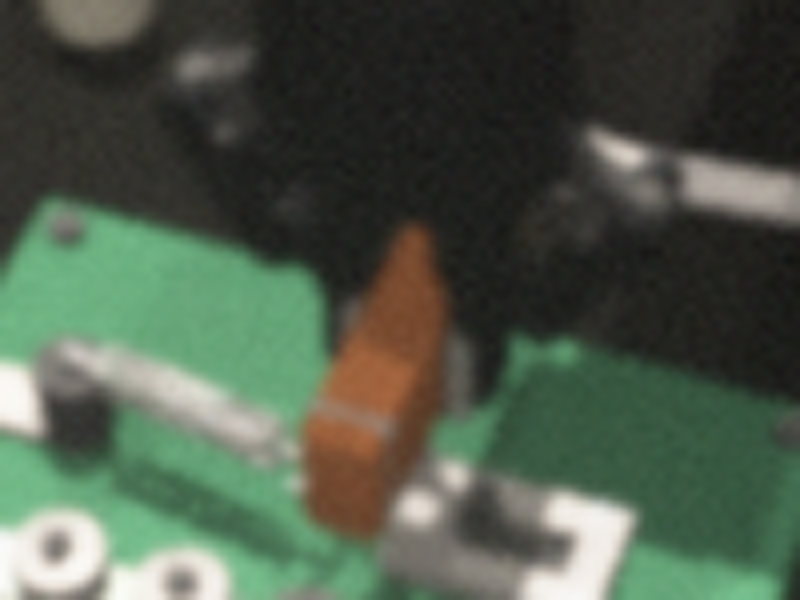

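View pics/t3.png

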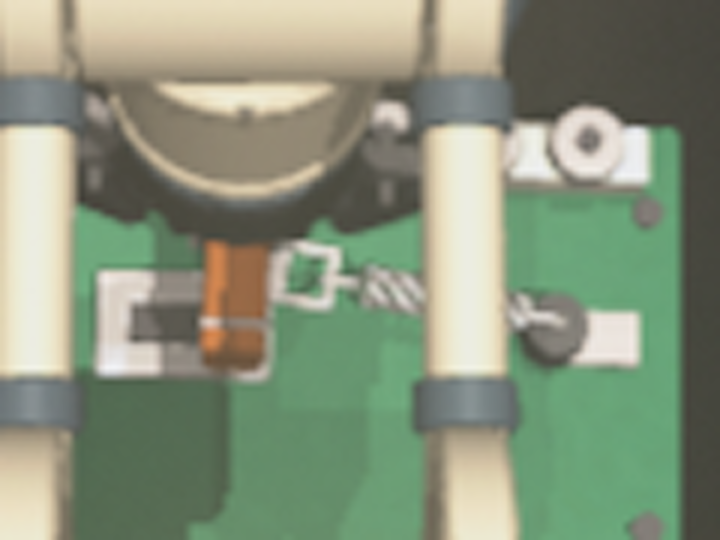

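View pics/w3.png

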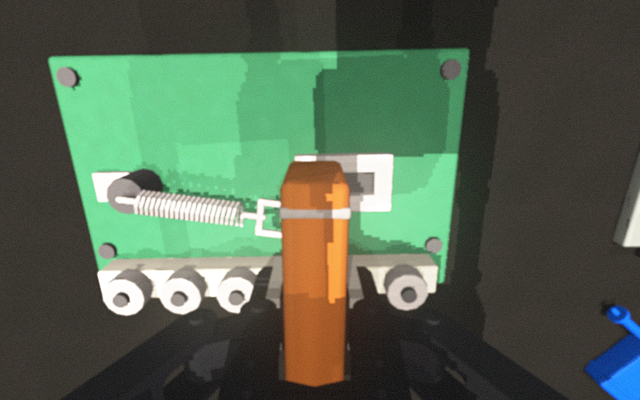

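Run:
```python
from h import *
import pickle;S,T,W=pickle.load(open('c3.pkl','rb'))
p=np.array([.5556,.0402,.1150])
for dx in (-.055,.055):
  for dz in (.0005,.0405):
    for dy in (-.011,.011): print(dx,dz,dy,"W",proj(W,p+[dx,dy-.04*dx,dz]).round(1),"T6",((proj(T,p+[dx,dy-.04*dx,dz])-[280,150])*6).round(0),"S8",((proj(S,p+[dx,dy-.04*dx,dz])-[270,140])*8).round(0))
crop(W,270,150,360,240,6,'w3b.png')
```

```text
-0.055 0.0005 -0.011 W [284.  155.1] T6 [263. 378.] S8 [446. 224.]
-0.055 0.0005 0.011 W [337.  153.1] T6 [200. 377.] S8 [520. 243.]
-0.055 0.0405 -0.011 W [273.2 177.6] T6 [265. 357.] S8 [446. 124.]
-0.055 0.0405 0.011 W [345.4 174.9] T6 [199. 356.] S8 [524. 143.]
0.055 0.0005 -0.011 W [289.4 368.6] T6 [278.  72.] S8 [292. 519.]
0.055 0.0005 0.011 W [332.3 367.2] T6 [216.  72.] S8 [372. 542.]
0.055 0.0405 -0.011 W [282.7 444.3] T6 [280.  40.] S8 [286. 424.]
0.055 0.0405 0.011 W [337.4 442.6] T6 [216.  40.] S8 [370. 447.]
```

View pics/w3b.png

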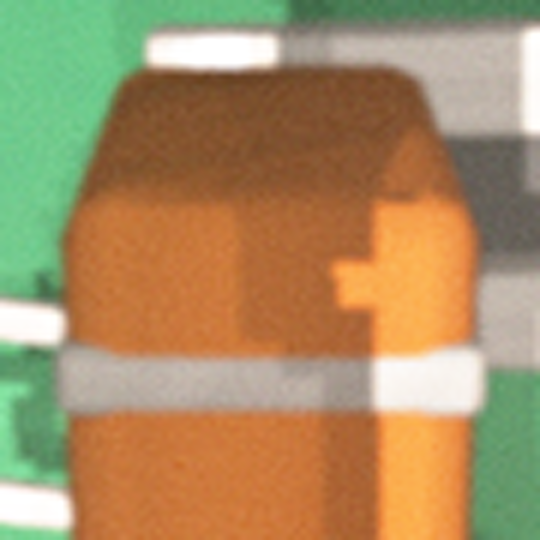

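In the wrist and top views the held bar sits about 2 mm further in +x than assumed, and the tip itself is hidden. I'll correct by about 1.5 mm, then lower gently and watch the force.

```bash
python3 -m handwheel '[0,0,0,0.035,-0.01,0,0, 0,0,0,0.035,-0.01,0.2,0, 0,0,0,0.035,-0.01,0.4,0, 0,0,0,0.035,-0.01,0.5,0, 0,0,0,0.035,-0.01,0.55,0, 0,0,0,0.035,-0.01,0.55,0,0,0,0,0.035,-0.01,0.55,0,0,0,0,0.035,-0.01,0.55,0]'; python3 -c "
from h import *
S=snap('scene');crop(S,270,140,370,215,8,'s4.png');T=snap('top');crop(T,280,150,400,240,6,'t4.png');W=snap('wrist');crop(W,80,80,400,280,2.5,'w4.png')
go([.5542,.0395,.0935],177.7)
import pickle;pickle.dump((S,T,W),open('c4.pkl','wb'))"
```

```text
time: 5.3
eef_pos: [0.5536, 0.0391, 0.0919]
tool_rot: [[-0.999, 0.04, -0.001], [0.04, 0.999, -0.0], [0.0, -0.0, -1.0]]
wrist_force: [-0.1, 0.2, -1.4]
gripper_width: 0.0214
t 5.45 pos [0.5537 0.0392 0.092 ] f [ 0.87  0.52 -2.01] xang 177.7 z [-2.e-04 -0.e+00 -1.e+00] | turn [-0.   -0.01  0.  ] shift [-0.013  0.009 -0.037]
```

View pics/s4.png

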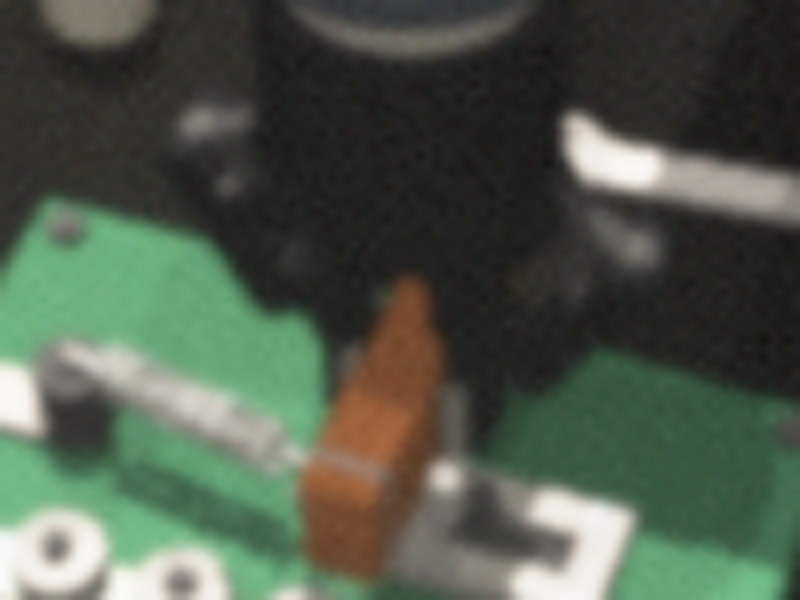

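View pics/w4.png

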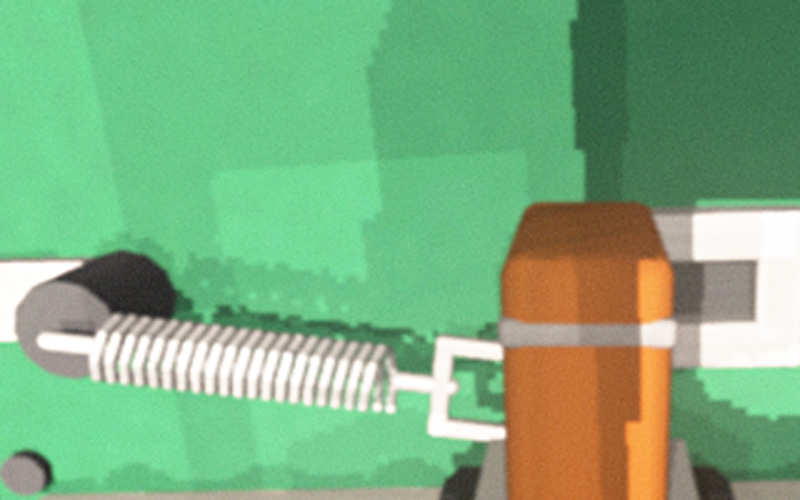

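```bash
python3 -m handwheel '[0,0,0,0,0.1,0,0, 0,0,0,-0.02,0.2,0,0, 0,0,0,-0.04,0.3,0,0, 0,0,0,-0.04,0.3,0,0, 0,0,0,-0.04,0.3,0,0]'; python3 -c "
from h import *
T=snap('top');crop(T,280,150,400,240,6,'t5.png');W=snap('wrist');crop(W,80,80,400,280,2.5,'w5.png')
go([.5542,.0395,.0935],177.7)
import pickle;pickle.dump((T,W),open('c5.pkl','wb'))"
```

```text
time: 5.87
eef_pos: [0.5555, 0.051, 0.0916]
tool_rot: [[-0.999, 0.04, -0.001], [0.04, 0.999, -0.001], [0.001, -0.001, -1.0]]
wrist_force: [-0.9, -3.6, -2.0]
gripper_width: 0.0213
t 5.9667 pos [0.5555 0.0509 0.0916] f [-1.41 -3.84 -1.41] xang 177.7 z [-1.2e-03 -5.0e-04 -1.0e+00] | turn [-0.03 -0.07  0.  ] shift [ 0.02  -0.286 -0.048]
```

View pics/w5.png

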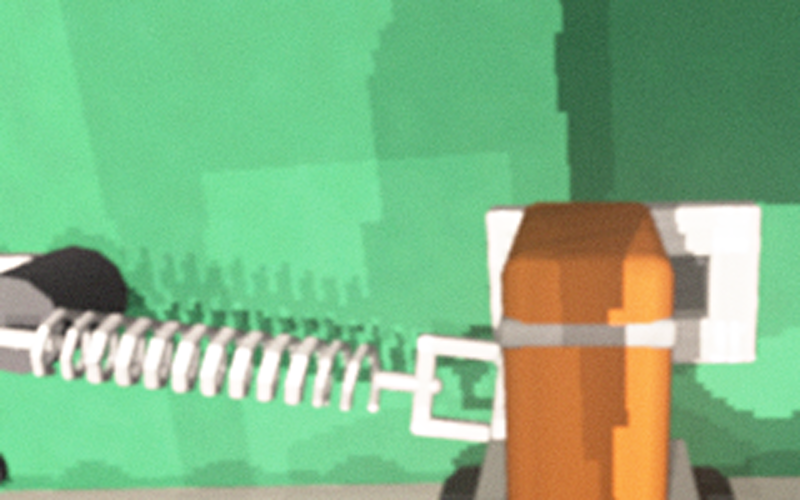

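View pics/t5.png

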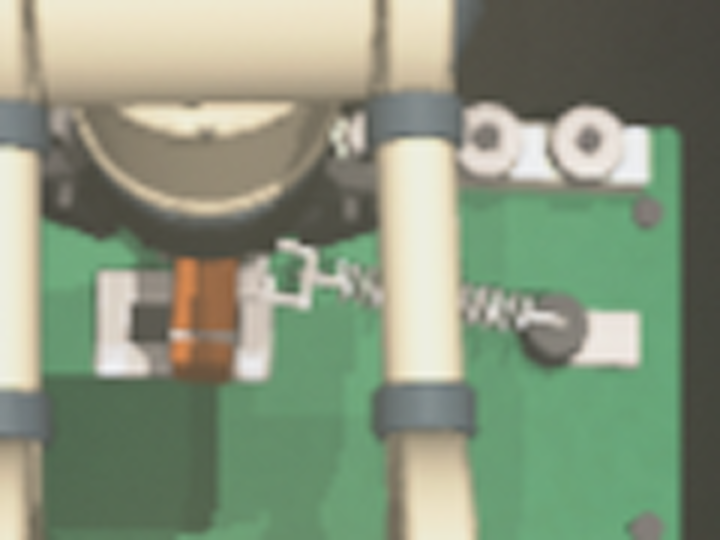

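The hook is engaged: the coil has opened and Fy is −3.8 N. Next I'll raise it slightly to clear the post head, then stretch and swing it to the post line.

```bash
python3 -m handwheel '[0,0,0,0,0.05,-0.08,0, 0,0,0,0.1,0.2,-0.08,0, 0,0,0,0.2,0.35,-0.08,0, 0,0,0,0.3,0.5,-0.08,0, 0,0,0,0.42,0.65,-0.08,0, 0,0,0,0.52,0.75,-0.08,0, 0,0,0,0.52,0.75,-0.08,0, 0,0,0,0.52,0.75,-0.08,0]'; python3 -c "
from h import *
T=snap('top');crop(T,280,150,400,240,6,'t6.png');W=snap('wrist');crop(W,80,80,400,280,2.5,'w6.png');S=snap('scene');crop(S,270,140,370,215,8,'s6.png')
go([.536,.0817,.0945],177.7)
import pickle;pickle.dump((T,W,S),open('c6.pkl','wb'))"
```

```text
time: 6.63
eef_pos: [0.5355, 0.0817, 0.0949]
tool_rot: [[-0.999, 0.04, -0.001], [0.04, 0.999, -0.002], [0.001, -0.002, -1.0]]
wrist_force: [0.4, -6.8, -1.5]
gripper_width: 0.0213
t 6.7833 pos [0.5357 0.0815 0.0949] f [-0.5  -6.01 -1.25] xang 177.69 z [-8.0e-04 -1.8e-03 -1.0e+00] | turn [-0.1  -0.04 -0.01] shift [-0.008  0.005  0.01 ]
```

View pics/w6.png

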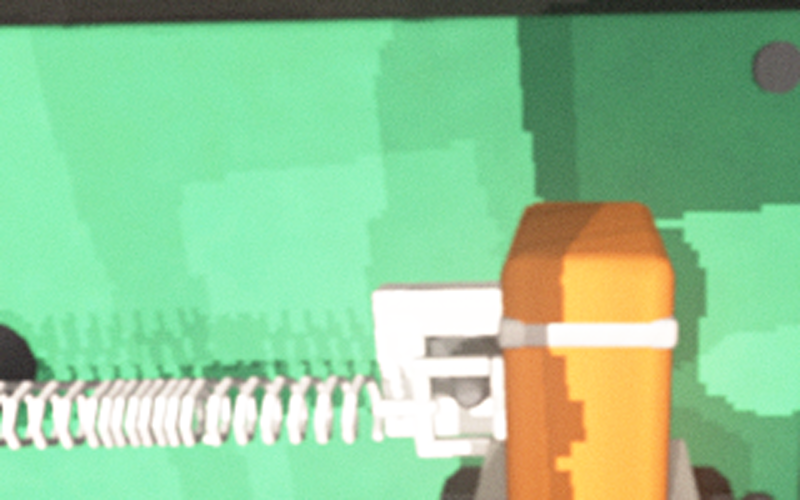

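View pics/t6.png

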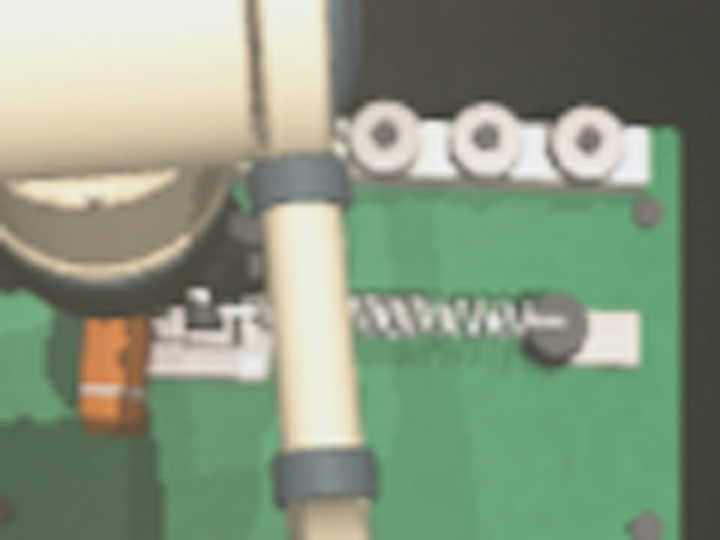

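View pics/s6.png

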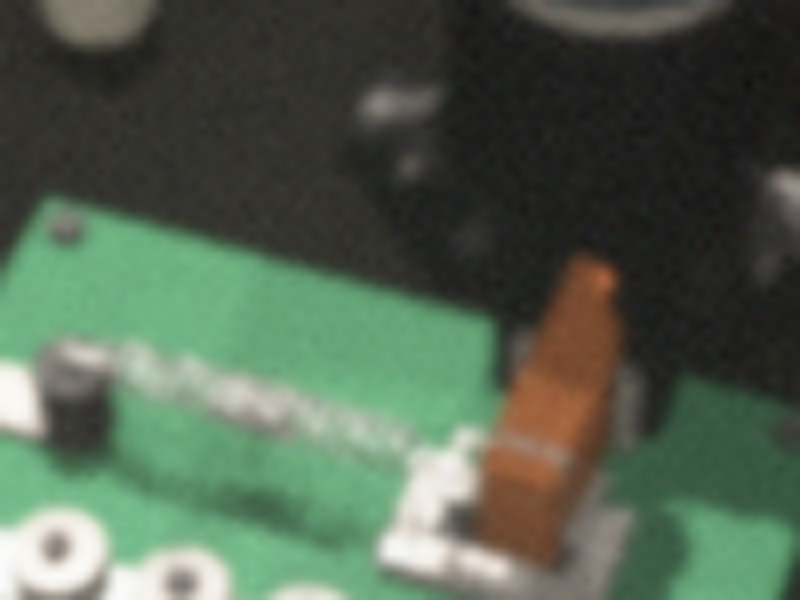

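The wrist view shows the post head inside the hook opening. I'll enlarge it.

Run:
```python
from h import *
import pickle;T,W,S=pickle.load(open('c6.pkl','rb'))
crop(W,220,185,290,270,9,'w6b.png')
crop(T,300,190,335,220,18,'t6b.png')
f=lambda p,o,s:(o[0]+(p[0]+.5)/s-.5,o[1]+(p[1]+.5)/s-.5)
for y in (.0545,): print(((proj(W,[.537,y,.049])-[220,185])*9).round(0),((proj(W,[.537,y,.024])-[220,185])*9).round(0))
```

```text
[416. 479.] [461. 344.]
```

View pics/w6b.png

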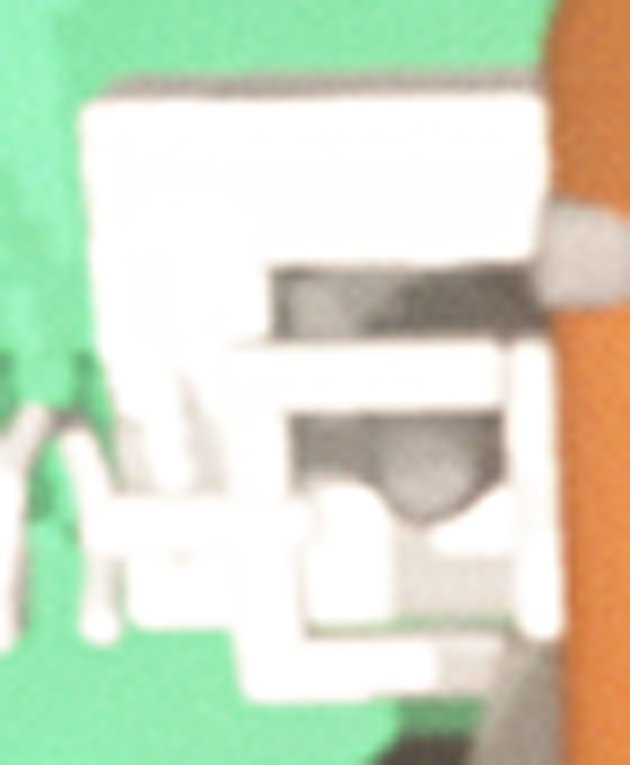

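View pics/t6b.png

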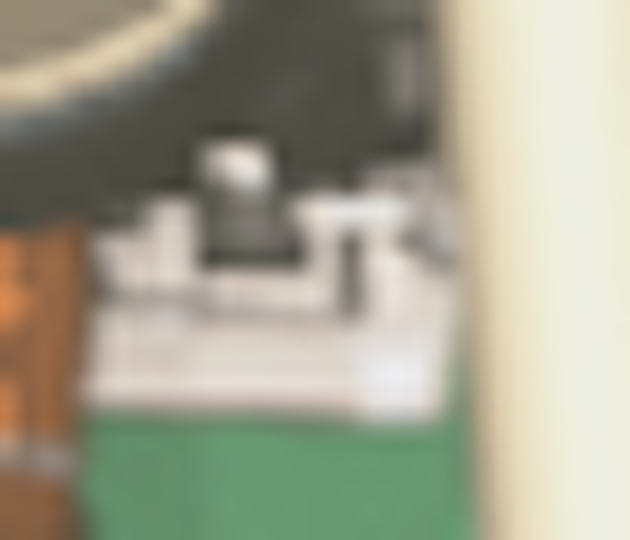

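Run:
```python
from h import *
import pickle;T,W,S=pickle.load(open('c6.pkl','rb'))
f=lambda p,o,s:(o[0]+(p[0]+.5)/s-.5,o[1]+(p[1]+.5)/s-.5)
o=(220,185)
for z in (.054,.056,.058):
  print(z,[plane(W,f(p,o,9),z)[:2].round(4).tolist() for p in ((398,520),(290,520),(507,520),(398,410),(398,630))])
print("post",plane(W,f((430,470),o,9),.049).round(4))
```

```text
0.054 [[0.5374, 0.0537], [0.5371, 0.0468], [0.5376, 0.0607], [0.5298, 0.0544], [0.5451, 0.0531]]
0.056 [[0.5365, 0.0541], [0.5362, 0.0472], [0.5368, 0.061], [0.529, 0.0547], [0.5442, 0.0534]]
0.058 [[0.5356, 0.0544], [0.5353, 0.0477], [0.5359, 0.0613], [0.5282, 0.0551], [0.5432, 0.0538]]
post [0.5361 0.0553 0.049 ]
```

The opening centre (0.5365, 0.0541) is almost over the post (0.536, 0.0553). I'll nudge +1 mm in y and lower gently.

```bash
python3 -m handwheel '[0,0,0,0,0.03,0,0, 0,0,0,0,0.03,0.06,0, 0,0,0,0,0.03,0.12,0, 0,0,0,0,0.03,0.18,0, 0,0,0,0,0.03,0.22,0, 0,0,0,0,0.03,0.22,0]'; python3 -c "
from h import *
W=snap('wrist');crop(W,220,185,290,270,9,'w7.png')
go([.536,.0827,.0745],177.7)"
```

```text
time: 7.28
eef_pos: [0.5356, 0.0826, 0.0858]
tool_rot: [[-0.999, 0.04, -0.001], [0.04, 0.999, -0.002], [0.001, -0.002, -1.0]]
wrist_force: [0.2, -7.1, -1.0]
gripper_width: 0.0213
t 7.3333 pos [0.5357 0.0826 0.086 ] f [ 0.23 -7.34 -1.14] xang 177.69 z [-0.001  -0.0019 -1.    ] | turn [-0.11 -0.05 -0.01] shift [-0.008  0.004  0.287]
```

View pics/w7.png

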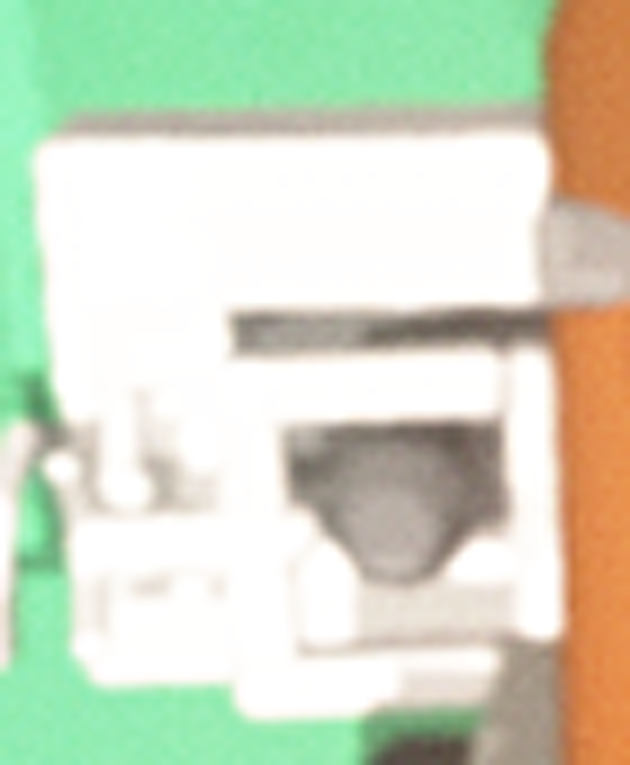

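The head is centred in the opening at (400,530). I'll continue down below the head.

```bash
python3 -m handwheel '[0,0,0,0,0,0.06,0, 0,0,0,0,0,0.12,0, 0,0,0,0,0,0.18,0, 0,0,0,0,0,0.24,0, 0,0,0,0,0,0.29,0, 0,0,0,0,0,0.29,0]'; python3 -c "
from h import *
W=snap('wrist');crop(W,220,185,290,270,9,'w8.png')
import pickle;pickle.dump(W,open('c8.pkl','wb'))
go([.536,.0827,.0745],177.7)"
```

```text
time: 7.83
eef_pos: [0.5357, 0.0826, 0.0744]
tool_rot: [[-0.999, 0.04, -0.001], [0.04, 0.999, -0.002], [0.001, -0.002, -1.0]]
wrist_force: [-0.5, -6.4, 0.1]
gripper_width: 0.0218
t 7.8833 pos [0.5359 0.0826 0.0747] f [ 0.36 -6.25 -0.03] xang 177.69 z [-4.0e-04 -1.8e-03 -1.0e+00] | turn [-0.11 -0.02 -0.01] shift [-0.003  0.002  0.005]
```

View pics/w8.png

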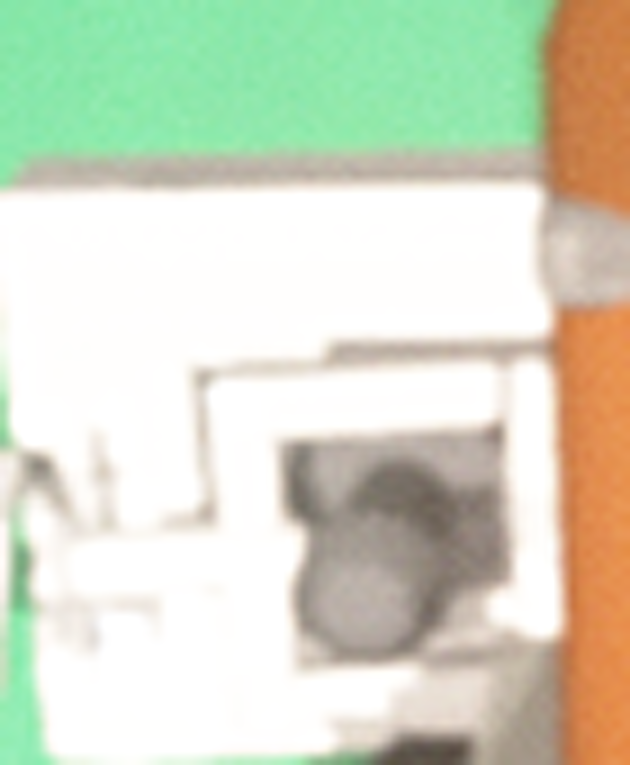

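The head now overlaps the hook edge, so the hook is below it. I'll ease back in −y so the seat takes the load.

```bash
for r in 1 ; do python3 -m handwheel '[0,0,0,0,-0.025,0,0, 0,0,0,0,-0.05,0,0, 0,0,0,0,-0.075,0,0, 0,0,0,0,-0.075,0,0]'; done; python3 -m handwheel '[0,0,0,0,-0.025,0,0, 0,0,0,0,-0.05,0,0, 0,0,0,0,-0.05,0,0,0,0,0,0,-0.05,0,0]';python3 -m handwheel '[0,0,0,0,-0.02,0,0, 0,0,0,0,-0.035,0,0, 0,0,0,0,-0.035,0,0,0,0,0,0,-0.035,0,0]'; python3 -c "
from h import *
W=snap('wrist');crop(W,220,185,290,270,9,'w9.png')
go([.536,.0762,.0745],177.7)"
```

```text
time: 8.22
eef_pos: [0.5359, 0.0796, 0.075]
tool_rot: [[-0.999, 0.04, 0.0], [0.04, 0.999, -0.002], [-0.0, -0.002, -1.0]]
wrist_force: [0.0, -6.4, -0.6]
gripper_width: 0.0213
time: 8.55
eef_pos: [0.5359, 0.0778, 0.075]
tool_rot: [[-0.999, 0.04, 0.0], [0.04, 0.999, -0.001], [-0.0, -0.001, -1.0]]
wrist_force: [-0.1, -6.8, 0.2]
gripper_width: 0.0213
time: 8.88
eef_pos: [0.5359, 0.0772, 0.0749]
tool_rot: [[-0.999, 0.04, -0.0], [0.04, 0.999, 0.0], [0.0, 0.0, -1.0]]
wrist_force: [-0.5, -3.1, 1.2]
gripper_width: 0.0213
t 8.9333 pos [0.5359 0.0772 0.0749] f [ 0.31 -2.7   1.64] xang 177.72 z [-2.e-04  4.e-04 -1.e+00] | turn [ 0.02 -0.01  0.02] shift [-0.004 -0.024  0.01 ]
```

View pics/w9.png

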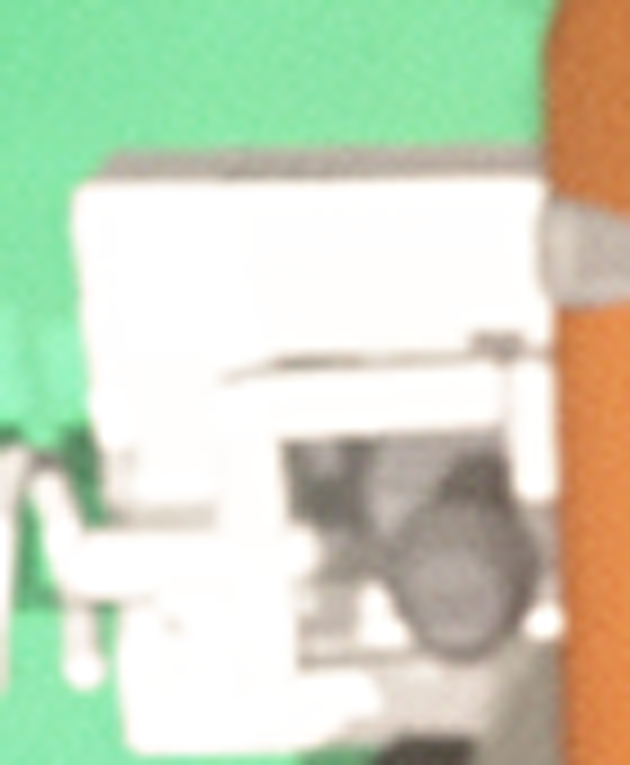

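```bash
python3 -m handwheel '[0,0,0,0,-0.025,0,0, 0,0,0,0,-0.04,0,0, 0,0,0,0,-0.04,0,0]';python3 -m handwheel '[0,0,0,0,-0.02,0,0, 0,0,0,0,-0.04,0,0, 0,0,0,0,-0.04,0,0,0,0,0,0,-0.04,0,0]';  python3 -c "
from h import *
W=snap('wrist');crop(W,220,185,290,270,9,'w10.png')
go([.536,.0762,.0745],177.7)"
```

```text
time: 9.18
eef_pos: [0.5359, 0.0763, 0.0749]
tool_rot: [[-0.999, 0.039, -0.0], [0.039, 0.999, 0.002], [0.0, 0.002, -1.0]]
wrist_force: [0.6, 2.9, 2.1]
gripper_width: 0.0215
time: 9.52
eef_pos: [0.5358, 0.0747, 0.0749]
tool_rot: [[-0.999, 0.039, -0.0], [0.039, 0.999, 0.002], [0.0, 0.002, -1.0]]
wrist_force: [-0.2, 5.8, 2.1]
gripper_width: 0.0215
t 9.5667 pos [0.5359 0.0747 0.075 ] f [0.11 4.82 3.67] xang 177.74 z [ 0.      0.0024 -1.    ] | turn [ 0.14 -0.    0.04] shift [-0.002  0.037  0.012]
```

View pics/w10.png

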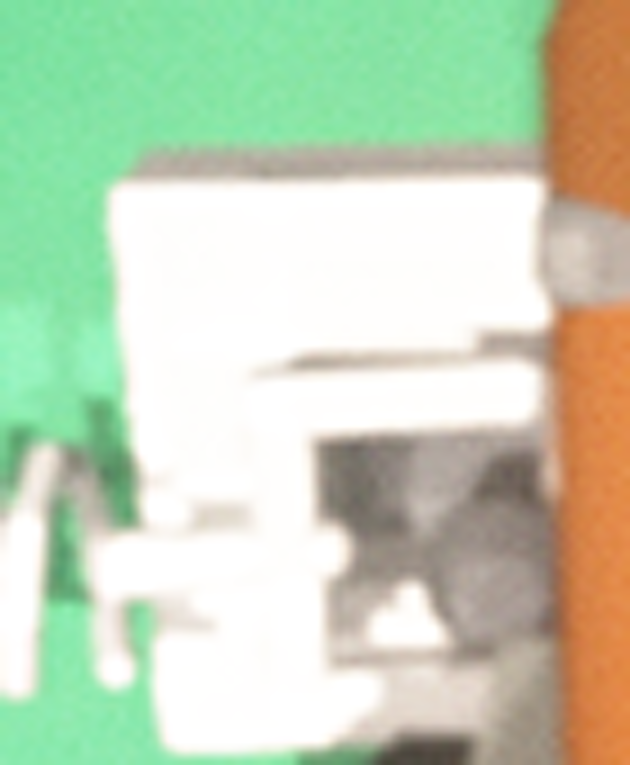

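The hook is stationary and seated, but the puller now reads +5 N in y, which looks like shoulder friction while pressing down. I'll go back to the neutral point and then relieve it vertically.

```bash
python3 -m handwheel '[0,0,0,0,0.02,-0.01,0, 0,0,0,0,0.03,-0.03,0, 0,0,0,0,0.03,-0.05,0,0,0,0,0,0.03,-0.05,0]';  python3 -c "
from h import *
W=snap('wrist');crop(W,220,185,290,270,9,'w11.png')
go([.536,.0762,.0745],177.7)"
```

```text
time: 9.9
eef_pos: [0.5351, 0.0742, 0.076]
tool_rot: [[-0.999, 0.04, -0.003], [0.04, 0.999, -0.001], [0.003, -0.001, -1.0]]
wrist_force: [-0.7, 0.7, 0.2]
gripper_width: 0.0214
t 9.95 pos [0.5351 0.0742 0.076 ] f [-0.93  1.04  0.29] xang 177.69 z [-0.0025 -0.001  -1.    ] | turn [-0.06 -0.14 -0.01] shift [-0.02   0.051  0.038]
```

View pics/w11.png

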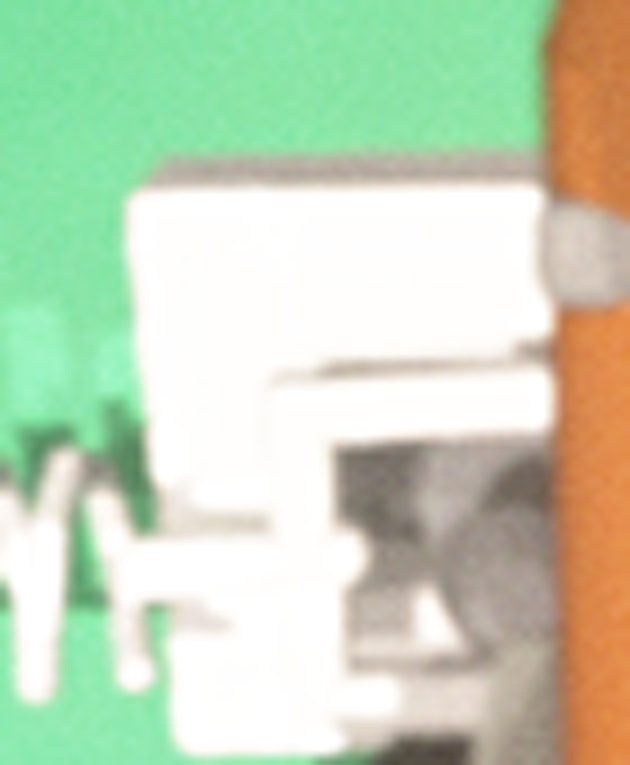

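```bash
python3 -m handwheel '[0,0,0,0,0,-0.04,0, 0,0,0,0,0,-0.08,0, 0,0,0,0,0,-0.12,0,0,0,0,0,0,-0.12,0]';  python3 -c "
from h import *
W=snap('wrist');crop(W,220,185,290,270,9,'w12.png')
go([.536,.0762,.0745],177.7)"
```

```text
time: 10.28
eef_pos: [0.5358, 0.0745, 0.0816]
tool_rot: [[-0.999, 0.04, -0.0], [0.04, 0.999, -0.0], [0.0, -0.0, -1.0]]
wrist_force: [0.0, -0.4, -1.5]
gripper_width: 0.0212
t 10.3333 pos [0.5358 0.0746 0.0815] f [ 0.16 -0.43 -1.93] xang 177.69 z [-5.e-04 -2.e-04 -1.e+00] | turn [-0.01 -0.03 -0.01] shift [-0.003  0.041  0.175]
```

View pics/w12.png

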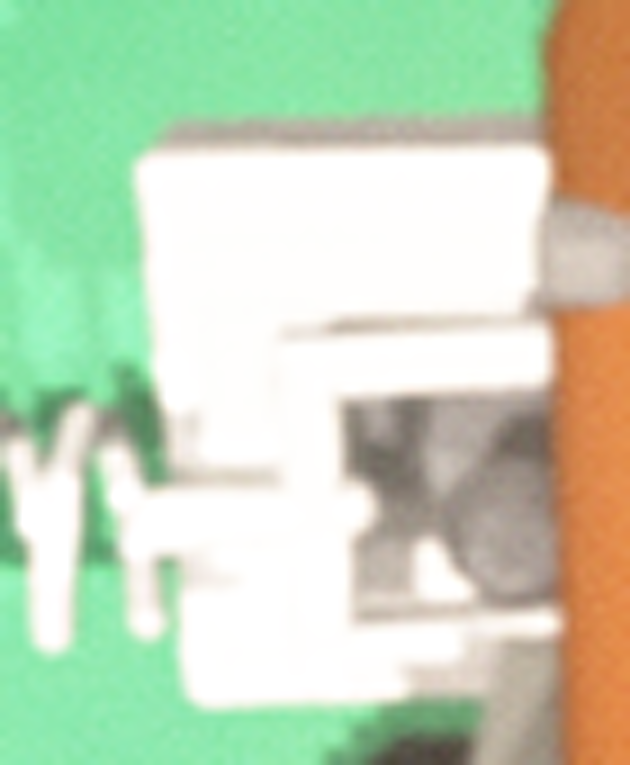

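Forces are back to the bare puller weight and the hook stays under the head. I'll lift out.

```bash
python3 -m handwheel '[0,0,0,0,0,-0.1,0, 0,0,0,0,0,-0.25,0, 0,0,0,0,0,-0.5,0,0,0,0,0,0,-1,0,0,0,0,0,0.4,-1.8,0,0,0,0,0,1.1,-2.4,0,0,0,0,0,1.5,-2.4,0,0,0,0,0,1.5,-2.4,0]';  python3 -c "
from h import *
W=snap('wrist','w13.png');crop(W,60,150,300,300,3,'w13c.png');S=snap('scene');crop(S,270,160,370,235,8,'s13.png')
go([.5275,.320,.16],177.7)"
```

```text
time: 11.0
eef_pos: [0.5392, 0.1377, 0.1812]
tool_rot: [[-0.999, 0.037, 0.005], [0.037, 0.999, 0.003], [-0.005, 0.003, -1.0]]
wrist_force: [-0.2, 0.1, -0.9]
gripper_width: 0.0215
t 11.1 pos [0.5382 0.135  0.178 ] f [ 1.07 -0.09 -3.  ] xang 177.78 z [-0.e+00 -3.e-04 -1.e+00] | turn [-0.02 -0.    0.08] shift [0.447 4.611 0.45 ]
```

View pics/w13c.png

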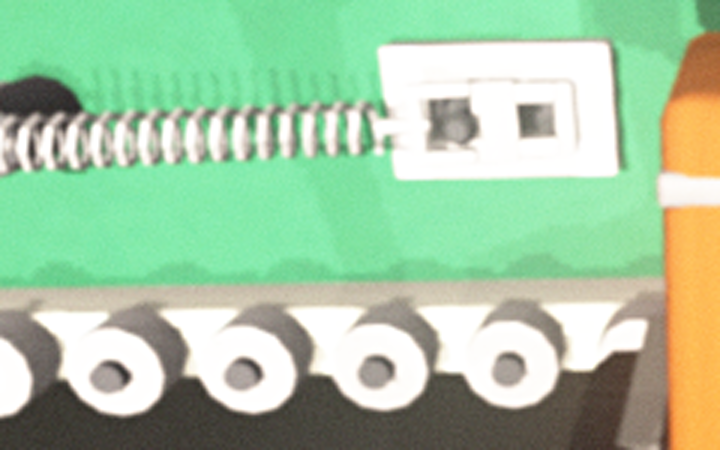

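View pics/s13.png

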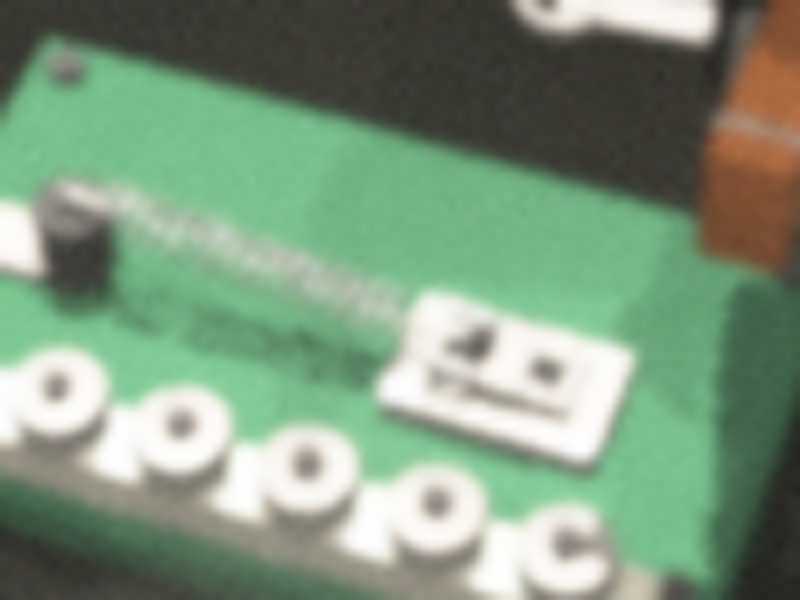

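The hook sits under the post head at crop (455,122), with the spring stretched and the puller free. Now I'll return the puller to the rack.

```bash
python3 -m handwheel '[0,0,0,0.1,0.8,0,0, 0,0,0,0.2,1.7,0,0, 0,0,0,0.25,2.6,0,0, 0,0,0,0.3,3.5,0,0, 0,0,0,0.4,4.3,0,0, 0,0,0,0.44,4.62,0.2,0, 0,0,0,0.44,4.62,0.8,0, 0,0,0,0.44,4.62,1.2,0]'; python3 -m handwheel '[0,0,0,0,0,0,0,0,0,0,0,0,0,0,0,0,0,0,0,0,0]'; python3 -c "
from h import *
W=snap('wrist');crop(W,220,90,420,300,3,'w14.png');S=snap('scene');crop(S,400,130,500,280,4,'s14.png')
go([.5275,.3205,.0695],177.7)"
```

```text
time: 11.77
eef_pos: [0.5276, 0.3197, 0.1271]
tool_rot: [[-0.999, 0.039, -0.002], [0.039, 0.999, -0.002], [0.002, -0.002, -1.0]]
wrist_force: [0.8, 0.7, -2.6]
gripper_width: 0.0216
time: 12.02
eef_pos: [0.5284, 0.3192, 0.1301]
tool_rot: [[-0.999, 0.041, -0.0], [0.041, 0.999, 0.0], [0.0, -0.0, -1.0]]
wrist_force: [0.7, 0.6, -0.7]
gripper_width: 0.0212
t 12.1167 pos [0.5288 0.3197 0.1312] f [ 0.54  0.57 -2.69] xang 177.65 z [ 0.0015  0.0011 -1.    ] | turn [ 0.07  0.08 -0.05] shift [0.036 0.017 1.542]
```

View pics/w14.png

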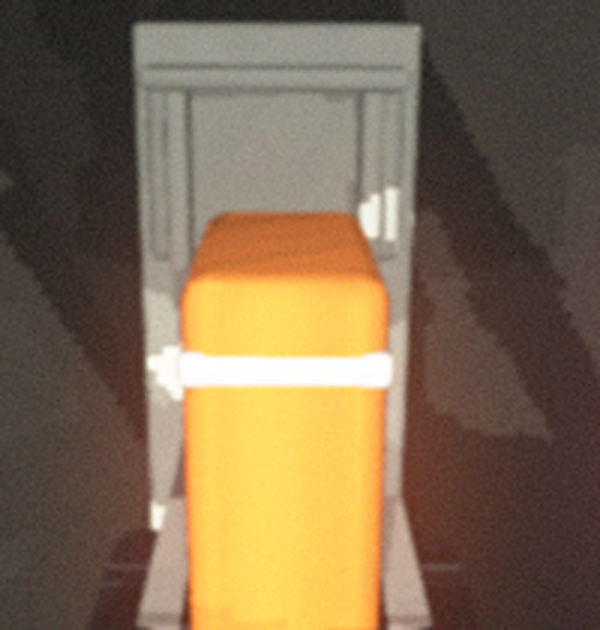

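View pics/s14.png

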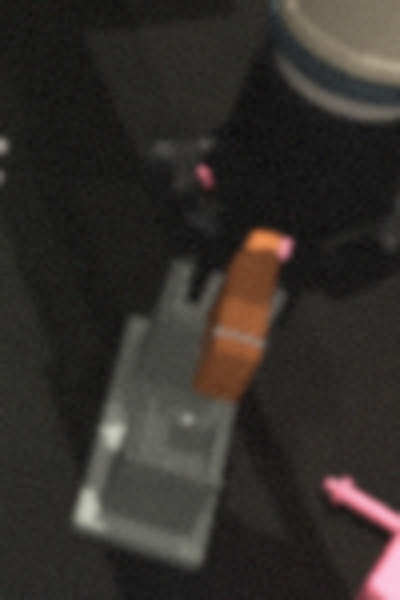

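```bash
python3 -m handwheel '[0,0,0,0.03,0.01,0.4,0, 0,0,0,0.03,0.01,0.8,0, 0,0,0,0.03,0.01,1.1,0, 0,0,0,0.03,0.01,1.3,0, 0,0,0,0.03,0.01,1.42,0, 0,0,0,0.03,0.01,1.42,0,0,0,0,0.03,0.01,1.42,0]'; python3 -c "
from h import *
S=snap('scene');crop(S,400,130,500,280,4,'s15.png');W=snap('wrist');crop(W,220,90,420,300,3,'w15.png')
go([.5275,.3205,.0695],177.7)"
```

```text
time: 12.7
eef_pos: [0.5269, 0.3206, 0.073]
tool_rot: [[-0.999, 0.04, -0.0], [0.04, 0.999, 0.0], [0.0, 0.0, -1.0]]
wrist_force: [-0.4, -1.0, -1.5]
gripper_width: 0.0213
t 12.8 pos [0.5272 0.3208 0.0737] f [-0.87  0.17 -2.09] xang 177.7 z [ 7.e-04  9.e-04 -1.e+00] | turn [0.05 0.04 0.  ] shift [-0.007 -0.007  0.105]
```

View pics/w15.png

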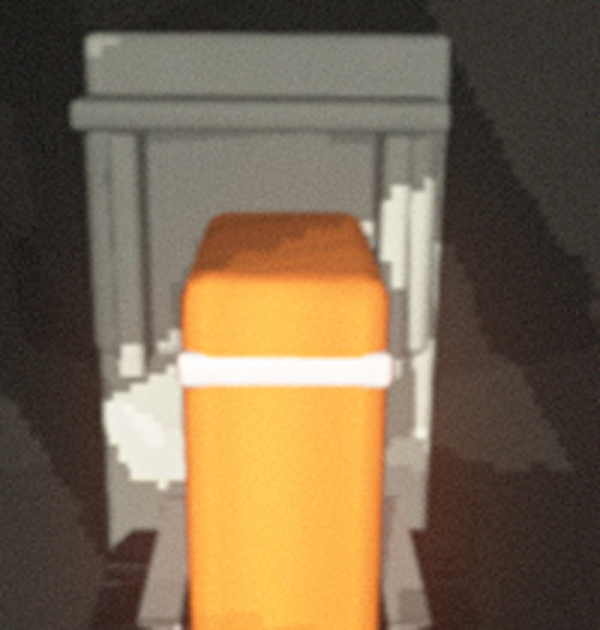

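```bash
python3 -m handwheel '[0,0,0,0,-0.04,0,0, 0,0,0,0,-0.04,0.04,0, 0,0,0,0,-0.04,0.08,0, 0,0,0,0,-0.04,0.1,0, 0,0,0,0,-0.04,0.1,0,0,0,0,0,-0.04,0.1,0]'; python3 -c "
from h import *
go([.5275,.3205,.0695],177.7)"
```

```text
time: 13.3
eef_pos: [0.5267, 0.3189, 0.0689]
tool_rot: [[-0.999, 0.04, -0.0], [0.04, 0.999, 0.0], [0.0, 0.0, -1.0]]
wrist_force: [-0.4, -1.0, 1.7]
gripper_width: 0.0212
t 13.3 pos [0.5267 0.3189 0.0689] f [-0.43 -0.99  1.74] xang 177.7 z [-5.e-04  2.e-04 -1.e+00] | turn [ 0.01 -0.03  0.  ] shift [-0.017  0.04  -0.016]
```

Fz changed sign at z=0.0689, so the bar rests on the supports. I'll open gradually and rise.

```bash
python3 -m handwheel '[0,0,0,0,0,0,26, 0,0,0,0,0,0,32, 0,0,0,0,0,0,45, 0,0,0,0,0,0,70, 0,0,0,0,0,0,85,0,0,0,0,0,0,85,0,0,0,0,0,0,85,0,0,0,0,0,0,85]'; python3 -m handwheel '[0,0,0,0,0,-0.3,85, 0,0,0,0,0,-0.9,85, 0,0,0,0,0,-1.8,85, 0,0,0,0,0,-2.6,85, 0,0,0,0,0,-3.4,85,0,0,0,0,0.5,-4,85,0,0,0,0,1.2,-4,85,0,0,0,0,1.6,-4,85]'; python3 -c "
from h import *
S=snap('scene');T=snap('top','t16.png');W=snap('wrist','w16.png')
f=lambda c,x0,y0,x1,y1:cv2.resize(np.ascontiguousarray(c['frame'][y0:y1,x0:x1,::-1]),(400,400),interpolation=cv2.INTER_CUBIC)
cv2.imwrite('pics/f16.png',np.hstack([f(S,400,170,500,270),f(S,270,160,370,260)]))
go([.5275,.3205,.0695],177.7)"
```

```text
time: 13.97
eef_pos: [0.5266, 0.3189, 0.0685]
tool_rot: [[-0.999, 0.04, -0.001], [0.04, 0.999, 0.0], [0.001, 0.0, -1.0]]
wrist_force: [0.1, -0.8, -0.5]
gripper_width: 0.0848
time: 14.63
eef_pos: [0.5299, 0.385, 0.2331]
tool_rot: [[-0.999, 0.04, 0.004], [0.04, 0.999, 0.004], [-0.004, 0.005, -1.0]]
wrist_force: [0.8, -0.6, -0.3]
gripper_width: 0.0849
t 14.7833 pos [0.5291 0.3836 0.2289] f [ 0.48 -0.1   0.03] xang 177.8 z [-8.e-04 -1.e-04 -1.e+00] | turn [-0.01 -0.04  0.1 ] shift [-0.025 -1.578  3.984]
```

View pics/f16.png

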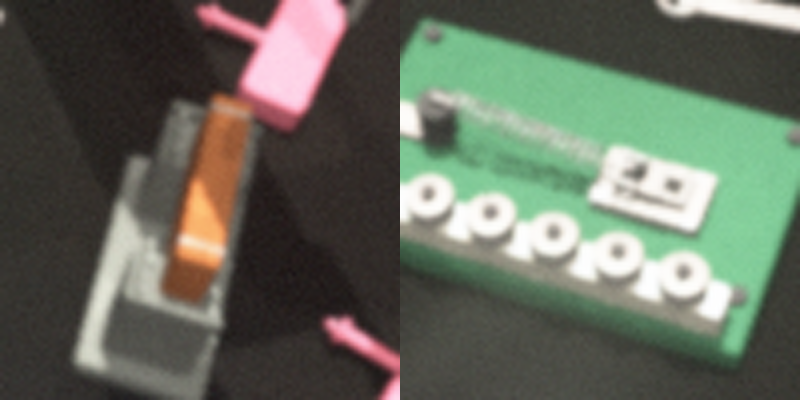

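View pics/w16.png

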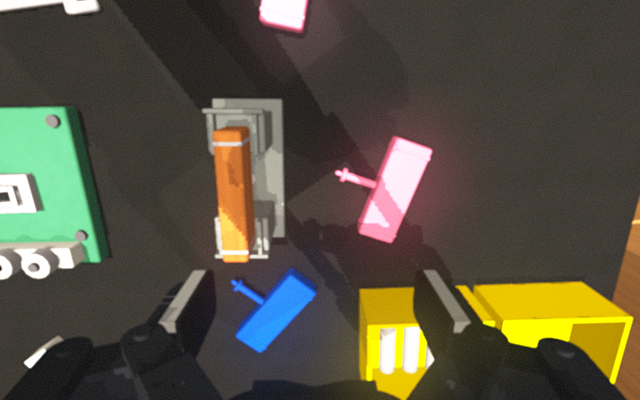

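View pics/t16.png

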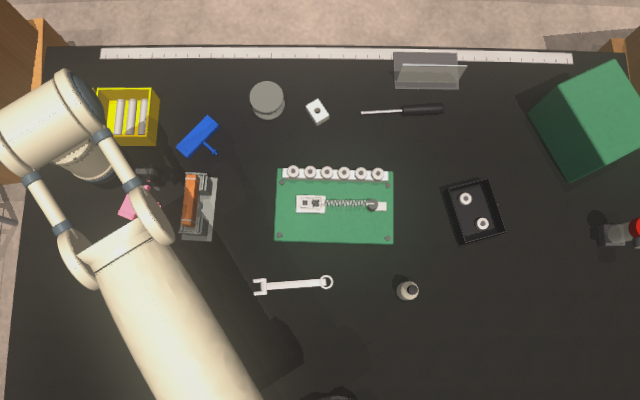

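```bash
python3 -m handwheel '[0,0,0,0,0,0,85,0,0,0,0,0,0,85,0,0,0,0,0,0,85,0,0,0,0,0,0,85]'
python3 - <<'E'
from h import *
T=snap("top")
hsv=cv2.cvtColor(T["frame"],cv2.COLOR_RGB2HSV)
m=cv2.inRange(hsv,(8,120,60),(20,255,255));m[:,:178]=0;m[:,220:]=0;m[:165]=0;m[240:]=0
ys,xs=np.nonzero(m);print("orange",xs.min(),xs.max(),ys.min(),ys.max(),cv2.minAreaRect(np.stack([xs,ys],1).astype(np.float32)))
crop(T,170,165,220,245,7,"rackend.png");crop(T,285,180,395,225,7,"hookend.png")
E
```

```text
time: 15.12
eef_pos: [0.5295, 0.3821, 0.2287]
tool_rot: [[-0.999, 0.041, -0.001], [0.041, 0.999, -0.0], [0.001, -0.0, -1.0]]
wrist_force: [1.0, 0.3, 0.0]
gripper_width: 0.085
orange 181 198 174 226 ((189.84652709960938, 200.03465270996094), (13.632010459899902, 52.04044723510742), 5.710593223571777)
```

View pics/rackend.png

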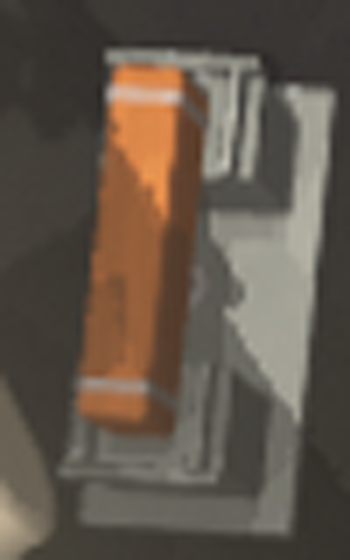

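View pics/hookend.png

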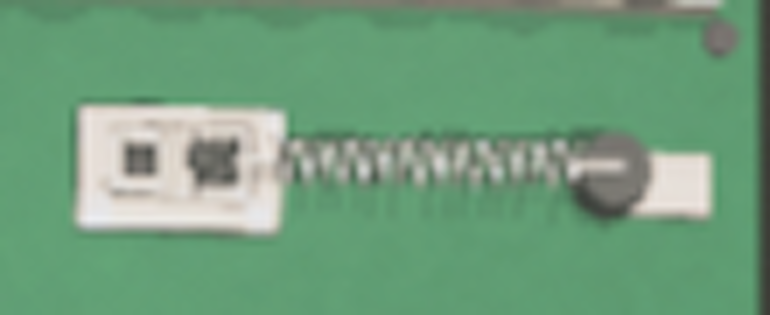

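The rack crop matches the start picture: the bar lies between the cheeks and the puller is upright. The hook is hung on the post with the spring stretched. Handing in.

```bash
python3 -c "
from cell import robot
print(robot.sign_off())"
```

```text
the job is handed in; nothing more can be done
None
```

I took the orange puller from its rack and used it to stretch the spring. I lowered the hook over the post and eased it back until the seat took the load. I then put the puller back and handed the job in at about 15 s of the 72 s allowed.

- **Hook and spring:** The last top and scene pictures show the spring stretched and the hook low on the bracket around the post. Before I lifted the puller out, the wrist picture showed the post head over the hook. I had no direct reading of the stretch or of the force on the post. The puller's pull peaked at about 7 N, which fits roughly 38 mm of stretch.
- **Puller:** It lies on its supports between the cheeks, let go, and in the top picture its bar is within about 2 pixels of where it started. The bystanders seen in that picture look unmoved, but I did not measure them. The gripper is open and clear of everything.
- **What disagreed:**
    - The cameras differed by about 2 mm on where the held bar was, and the pin tip was hidden in every view. I confirmed the pin was in the eye only from the pull force and from the coil opening.
    - While I backed off after seating the hook, the puller read about +5 N in y, probably friction under its shoulder. I estimate about 12 N on the post at that moment, under the 25 N limit. It cleared when I raised the puller slightly.

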